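# Hallmark the last plaque and set the batch on the domed drying rests

## Task

The copper plaque still needs its hallmark: slide it flat, embossed face up, into the press slot until it is fully home, pull the red lever all the way down and ease it slowly back up to rest without letting it fly back. Then draw the copper plaque out, and leave every plaque on the bench (copper and silver) balanced level by its middle on top of a domed drying rest of its own, embossed face up, without disturbing the cup, bottle, jar, hammer or scraper.

Things in the scene. Friction and masses are not known exactly. Their poses are not given: they have to be found in the camera images.
- copper_plaque: the plaque that has no hallmark yet: flat COPPER-coloured metal plaque 130 x 60 x 12 mm, about 0.25 kg, brass-coloured embossed oval (1 mm proud, look only) on its upper face. Origin at the centre of its underside; x along its 130 mm length, y along its 60 mm width, z out of its embossed face. Starts flat on the table, embossed face up
- silver_plaque1: one of the plaques already hallmarked: flat SILVER-grey plaque 130 x 60 x 12 mm, about 0.25 kg, with a dark embossed oval; same frame as the copper one. Starts flat on the table, embossed face up. May be absent (two or three silver plaques are present)
- silver_plaque2: one of the plaques already hallmarked: flat SILVER-grey plaque 130 x 60 x 12 mm, about 0.25 kg, with a dark embossed oval; same frame as the copper one. Starts flat on the table, embossed face up. May be absent (two or three silver plaques are present)
- silver_plaque3: one of the plaques already hallmarked: flat SILVER-grey plaque 130 x 60 x 12 mm, about 0.25 kg, with a dark embossed oval; same frame as the copper one. Starts flat on the table, embossed face up. May be absent (two or three silver plaques are present)
- rest_a_top (a point): the highest point of a drying rest fixed to the table: a smooth round blue dome (cap of a sphere of 50 mm radius) rising straight from the table, 28 mm high, 90 to 97 mm across at its foot; z up
- rest_b_top (a point): the highest point of a drying rest fixed to the table: a smooth round blue dome (cap of a sphere of 50 mm radius) rising straight from the table, 31 mm high, 90 to 97 mm across at its foot; z up
- rest_c_top (a point): the highest point of a drying rest fixed to the table: a smooth round blue dome (cap of a sphere of 50 mm radius) rising straight from the table, 34 mm high, 90 to 97 mm across at its foot; z up
- rest_d_top (a point): the highest point of a drying rest fixed to the table: a smooth round blue dome (cap of a sphere of 50 mm radius) rising straight from the table, 37 mm high, 90 to 97 mm across at its foot; z up
- press: green hand-lever hallmark press, fixed. Origin at its underside on the slot's centre line; x level, pointing INTO the slot (away from the robot), y to its left (lever side), z up. Above the slot (x > -30 mm) the head, 120 mm wide, is 91 mm high; from x = +28 mm on the tall frame is 181 mm high. The lever swings on its +y side
- press_home (a point): where a plaque's origin lies when it is fully home in the slot: (-33, 0, 45) mm in the press frame; axes as the press. The slot is 63 mm wide, 15.5 mm high and 62 mm deep, with a stop at its back, so 68 mm of a plaque stays out
- press_mouth (a point): middle of the slot floor's front edge: (-30, 0, 45) mm in the press frame, axes as the press. Two brass cheeks (z 41 to 63 mm) flare the mouth out to x = -45 mm, about 70 mm apart there. A steel tongue 32 mm wide, level with the slot floor, reaches out to x = -70 mm to carry the plaque; beside it there is room for fingers
- press_lever (a joint): angle of the press's red-handled lever, rad: 0 = up at rest (arm 42 degrees above level), grows as the handle is pulled down towards the person, 0.8 = down against its stop (arm about 4 degrees below level). Sprung upwards: about 4 N at the handle when up, about 12 N when down; let go, it flies back
- lever_grip (a point): middle of the red handle bar, a round bar 22 mm in diameter and 115 mm long, lying along the press's y axis at the lever's end on the press's left (+y) side; it swings on a 160 mm arm about press_pivot; can be pinched across from above and turns between the fingers, or pushed down from above
- press_pivot (a point): point on the lever's hinge axis (the axis runs along the press's y) level with the middle of the handle: (73, 130, 130) mm in the press frame
- punch_cup: bystander, to be left alone: white cup 72 mm wide, 90 mm tall, behind the rests. Origin at its underside
- green_bottle: bystander, to be left alone: green glass bottle, 60 mm wide, 120 mm tall, at the right, beside the rests. Origin at its underside
- wax_jar: bystander, to be left alone: jar 70 mm wide, 70 mm tall, at the right near the robot. Origin at its underside
- hammer: bystander, to be left alone: hammer 220 mm long lying behind the rests; origin near its middle. Origin at its underside
- scraper: bystander, to be left alone: wood-handled scraper 200 mm long, lying at the left near the robot; origin near its middle. Origin at its underside
Things that resemble listed ones, but are neither listed nor needed, are in the scene too. Several things have the shape of the copper_plaque; the one meant has the colours described above.

How it is judged:
On the way, in this order (a step that is already met when the one before it is completed fails the run):
1. the copper plaque lies fully home in the press slot (distance between copper_plaque and press_home below 0.008 m and angle between the x axis of copper_plaque and the x axis of press, either way round below 0.08 rad and angle between copper_plaque's own z axis and vertical below 0.08 rad), for 0.2 s.
2. the lever is pulled right down with the copper plaque home (all of step 1 and value of joint press_lever above 0.72 rad), for 0.1 s.
3. the lever is back up at rest (value of joint press_lever below 0.05 rad), for 0.2 s.
At the end, for the whole second after the job is handed in: Each plaque present rests on top of a rest of its own: its middle within 16 mm of the dome's top point (horizontally) and its underside within 6 mm of that height, level within 0.2 rad, embossed face up, still and released; the lever is up (below 0.05 rad) (((horizontal distance between copper_plaque and rest_a_top below 0.016 m and z of copper_plaque in the frame of rest_a_top between -0.006 and 0.006 m) or (horizontal distance between copper_plaque and rest_b_top below 0.016 m and z of copper_plaque in the frame of rest_b_top between -0.006 and 0.006 m) or (horizontal distance between copper_plaque and rest_c_top below 0.016 m and z of copper_plaque in the frame of rest_c_top between -0.006 and 0.006 m) or (horizontal distance between copper_plaque and rest_d_top below 0.016 m and z of copper_plaque in the frame of rest_d_top between -0.006 and 0.006 m)) and angle between each of copper_plaque, silver_plaque1, silver_plaque2, silver_plaque3's own z axis and vertical below 0.2 rad and linear speed of each of copper_plaque, silver_plaque1, silver_plaque2, silver_plaque3 below 0.03 m/s and contact force between each of copper_plaque, silver_plaque1, silver_plaque2, silver_plaque3 and the fingers below 0.1 N and ((horizontal distance between silver_plaque1 and rest_a_top below 0.016 m and z of silver_plaque1 in the frame of rest_a_top between -0.006 and 0.006 m) or (horizontal distance between silver_plaque1 and rest_b_top below 0.016 m and z of silver_plaque1 in the frame of rest_b_top between -0.006 and 0.006 m) or (horizontal distance between silver_plaque1 and rest_c_top below 0.016 m and z of silver_plaque1 in the frame of rest_c_top between -0.006 and 0.006 m) or (horizontal distance between silver_plaque1 and rest_d_top below 0.016 m and z of silver_plaque1 in the frame of rest_d_top between -0.006 and 0.006 m)) and ((horizontal distance between silver_plaque2 and rest_a_top below 0.016 m and z of silver_plaque2 in the frame of rest_a_top between -0.006 and 0.006 m) or (horizontal distance between silver_plaque2 and rest_b_top below 0.016 m and z of silver_plaque2 in the frame of rest_b_top between -0.006 and 0.006 m) or (horizontal distance between silver_plaque2 and rest_c_top below 0.016 m and z of silver_plaque2 in the frame of rest_c_top between -0.006 and 0.006 m) or (horizontal distance between silver_plaque2 and rest_d_top below 0.016 m and z of silver_plaque2 in the frame of rest_d_top between -0.006 and 0.006 m)) and ((horizontal distance between silver_plaque3 and rest_a_top below 0.016 m and z of silver_plaque3 in the frame of rest_a_top between -0.006 and 0.006 m) or (horizontal distance between silver_plaque3 and rest_b_top below 0.016 m and z of silver_plaque3 in the frame of rest_b_top between -0.006 and 0.006 m) or (horizontal distance between silver_plaque3 and rest_c_top below 0.016 m and z of silver_plaque3 in the frame of rest_c_top between -0.006 and 0.006 m) or (horizontal distance between silver_plaque3 and rest_d_top below 0.016 m and z of silver_plaque3 in the frame of rest_d_top between -0.006 and 0.006 m)) and value of joint press_lever below 0.05 rad); the robot touches nothing.
It fails at once if the lever flies back (faster than 1.5 rad/s upwards, about 0.24 m/s at the handle, while more than 0.15 rad from rest) (velocity of joint press_lever below -1.5 rad/s and value of joint press_lever above 0.15 rad).
It fails at once if the cup, bottle, jar, hammer or scraper is moved more than 40 mm (distance of any of punch_cup, green_bottle, wax_jar, hammer, scraper from where it was at the start of the episode above 0.04 m).
Of silver_plaque1, silver_plaque2, silver_plaque3 only 2 to 3 are there at a start; the rules pass over those that are not, and their reading is None.
At some moment in a run one of silver_plaque1, silver_plaque2, silver_plaque3 may be knocked a few centimetres aside while the robot is not near it.
It also fails if it takes over 210 s, if anything falls off the work surface, if the arm or the gripper's body presses on something with over 40 N, if the wrist force passes 120 N, or if a joint passes its speed limit or range.

## Robot

A 7-joint arm with a two-finger parallel gripper is mounted at the origin on the work surface. World frame = base frame: x ahead of the robot, y to its left, z up, the work surface at z = 0. Lengths are in m, angles in rad, forces in N, time in s.
With the tool pointing down it reaches from about 0.4 to 0.875 m from the base axis. Payload 19.3 kg.
Tool frame: the origin (TCP) lies between the finger pads; the fingertips stand 17 mm ahead of it and the grasp point (between the pads) lies 2 mm behind it; z points along the fingers, y is the line along which they close (so a half turn about z gives the same grasp; the last joint's range is limited). The gripper opens to 85 mm and grips with 20 to 120 N. Pads are 22 mm wide; open, the fingers measure 114 mm over their backs; the gripper's body (76 mm by 85 mm) begins 54 mm behind the grasp point. The pads swing forward as they close: fully open they stand 13 mm farther back than shut.
Start: joints at [1.118, 0.521, -0.036, 1.599, 0.021, 1.021, -0.113], TCP at [0.233, -0.58, 0.248] pointing down, gripper open.
Joint ranges: [-2.91, 2.91], [-0.3, 2.13], [-1.5, 1.42], [0.17, 2.43], [-1.26, 4.41], [0.16, 1.93], [-2.52, 2.52]. Speed limits (rad/s): [1.89, 1.89, 2.39, 2.39, 3.01, 3.01, 3.01].

## Interface

Orientations are given as [roll, pitch, yaw] about the fixed x, y, z axes, in that order (R = Rz(yaw) Ry(pitch) Rx(roll)).
In Python, from workcell import bot gives the robot as it stands.
- The arm moves only by the shell command python3 -m inch 'ROWS' [FORCE]. ROWS is JSON, a list of rows, each a list of 7 numbers: the shift along the tool's x, y, z in units of 200 mm (1.0 is 200 mm), then the turn, a rotation vector about the tool's x, y, z in units of 90 degrees (1.0 is 90 degrees), then the opening, from 0 (shut) to 1 (fully open). In form: [[x, y, z, rx, ry, rz, grip], ...]. A call has 1 to 20 rows; each row is the pose to reach, as a shift and turn from the pose commanded when the call began, along the tool's axes at that moment; what a row does not reach only later rows make up. A row lasts 1/8 s, in which the tool goes at most 62.5 mm and 10.7 degrees, less where a joint would pass 70% of its speed; a pose out of reach is approached as far as the arm can. A call with a number of a shift or a turn outside -1 to 1 is refused whole. A call with a gripper value outside its range is refused whole. The fingers move at their own pace and stop on an object; FORCE is the grip in N (left out, the last holds). Time passes only in rows, so rows that repeat a pose let the fingers close. It gives the time, the measured TCP pose, the force, the opening and the grip force at its end, in the units of the state.
- bot.observe(): the state, without advancing time (a new reading comes with each control period).
- bot.grab_frame(name): name is "side" or "top" or "wrist"; returns a dict with "img" (420x560x3 uint8, red, green, blue), "z_map" (420x560 float32, m along the optical axis (not along the pixel's ray), 0 where there is no reading), "vfov" (degrees; the focal length in pixels is half the picture's height over the tangent of half this angle, whatever the lens; pixels are square), "cx", "cy" (the principal point, pixels), "distortion" ([k1, k2, p1, p2, k3] as OpenCV has them; the pictures are not rectified), "rvec" (rotation vector, rad) and "tvec" (3), from world to camera coordinates, as OpenCV has them. Camera axes: x right, y down, z forward; pixel columns grow to the right and rows downward; lengths in m; the calibration is good to about 2 mm. A picture is of the moment at which its call begins.
- bot.job_done(): hands the job in; it is judged then, once.
The state is a dict: "clock": time; "qpos": joint angles; "qd": joint speeds; "joint_efforts": joint torques, N m; "position": TCP position; "tool_rot": TCP orientation; "force": force on the tool from outside, world axes, zero at the start; "moment": the same for the moment, N m; "grip_width": finger opening in m; "finger_force": force on a finger pad.
Only numpy, scipy, OpenCV 4.12 (cv2) and the standard library are available. Lean on these libraries where they do the work, as an engineer would, in place of code of your own. Each camera call takes 0.05 s, during which the arm holds its last target. There are 200 camera calls.

## Working session

There is one attempt and no reset: what is moved stays moved. The work goes in short steps, Python scripts to look and compute and a shell command to move; the robot and the scene stay as the last step left them, time stands still between calls to the robot, and variables do not carry over. Pictures are saved under pics/ and viewed, at most 14 in all, crops included, and the job is handed in when it is done.

```bash
ls; mkdir -p pics; cat > h.py <<'E'
import numpy as np, cv2, json
from workcell import bot
from scipy.spatial.transform import Rotation as R
def K(f):
    fl=210/np.tan(np.radians(f["vfov"])/2); return np.array([[fl,0,f["cx"]],[0,fl,f["cy"]],[0,0,1.]])
def cloud(f):
    h,w=f["z_map"].shape; u,v=np.meshgrid(np.arange(w),np.arange(h))
    p=cv2.undistortPoints(np.stack([u,v],-1).reshape(-1,1,2).astype(np.float64),K(f),np.array(f["distortion"],float)).reshape(h,w,2)
    z=f["z_map"].astype(float); c=np.dstack([p[...,0]*z,p[...,1]*z,z])
    Rm=cv2.Rodrigues(np.array(f["rvec"],float))[0]
    W=(c-np.array(f["tvec"],float).reshape(3))@Rm
    W[z==0]=np.nan
    return W
def proj(f,P):
    return cv2.projectPoints(np.array(P,float).reshape(-1,1,3),np.array(f["rvec"],float),np.array(f["tvec"],float),K(f),np.array(f["distortion"],float))[0].reshape(-1,2)
def save(name,img,scale=1):
    cv2.imwrite("pics/"+name,cv2.resize(np.ascontiguousarray(img[...,::-1]),None,fx=scale,fy=scale,interpolation=cv2.INTER_CUBIC))
E
python3 - <<'E'
from h import *
import pickle
print(bot.observe())
fs={n:bot.grab_frame(n) for n in("top","side")}
pickle.dump(fs,open("f0.pkl","wb"))
for n,f in fs.items():
    save(f"{n}0.png",f["img"],1.4); print(n,f["vfov"],f["cx"],f["cy"],f["distortion"],f["rvec"],f["tvec"])
E
```

```text
pics
{'clock': 0.0, 'qpos': array([ 1.11782056,  0.52202374, -0.03633529,  1.59997766,  0.02120232,
        1.02107558, -0.11279845]), 'qd': array([ 0.00029862,  0.00022111,  0.00024477,  0.0017149 ,  0.00044222,
        0.00092544, -0.00112237]), 'joint_efforts': array([-3.13990540e-05, -9.27115417e+01,  1.98008180e+00, -3.69934309e+01,
        1.78733800e-02,  8.26185336e-03, -2.50937472e-05]), 'position': array([ 0.23329634, -0.57950382,  0.24773043]), 'tool_rot': array([-3.14049591e+00,  7.49032832e-05,  3.82774891e-01]), 'force': array([-0.12297565, -0.0477659 ,  0.95707735]), 'moment': array([0.00584171, 0.01640051, 0.04611695]), 'finger_force': 0.0, 'grip_width': 0.08505283261618363}
top 48.84366828755191 273.54887718985054 206.1054704930379 [-0.12770609  0.          0.          0.          0.        ] [ 2.14142215 -2.12512362  0.22376645] [-0.01743663  0.51195442  1.53363016]
side 45.774012158327544 274.6644601192964 211.8366709515695 [-0.14797597  0.          0.          0.          0.        ] [ 0.50649244 -2.67398428  1.21934899] [0.4650269  0.23432768 1.58982649]
```

View pics/top0.png

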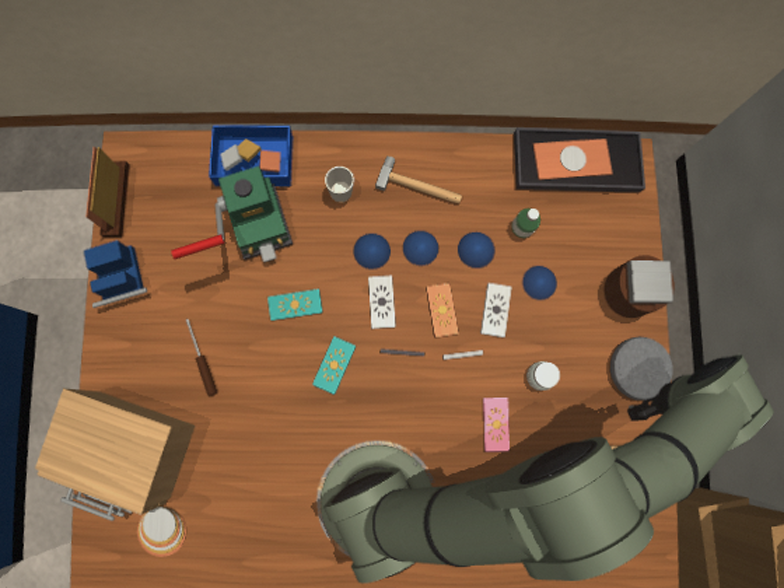

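View pics/side0.png

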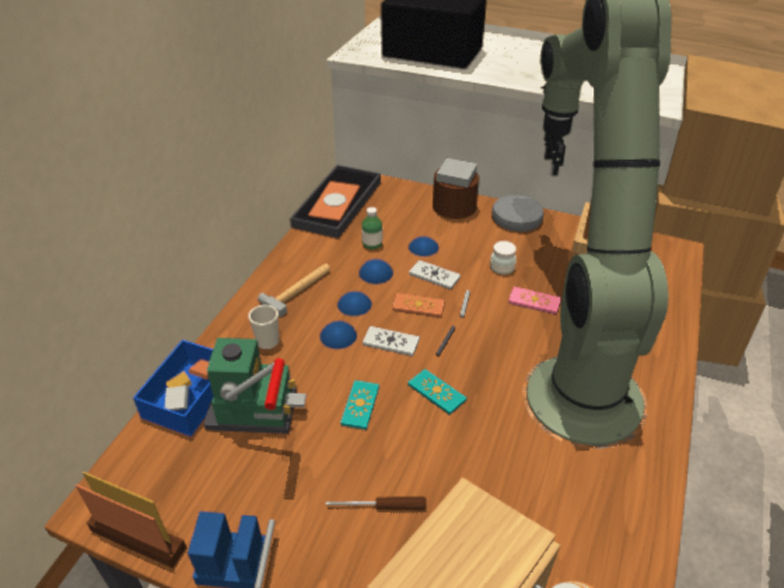

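The top view shows the only orange plaque on the bench at (442,310). Two silver plaques lie at (381,301) and (496,309). The domes are at (372,250), (421,247), (476,249) and (540,282), and the press is at (255,212) with its red bar at (198,246).

Lookalikes for the copper plaque, none of them wanted:
- teal plaques at (295,304) and (334,365)
- pink plaque at (496,424)
- orange slab with a white oval in the tray at (573,158)

I choose (442,310), because it is copper with a brass oval and lies on the table.

```bash
cat >> h.py <<'E'
def plaque(f,uv,W=None,r=38):
    """fit centre/yaw of a plaque in the world near pixel uv (pixel of its top face): points with same height, connected"""
    W=cloud(f) if W is None else W
    u,v=map(int,uv); z0=np.nanmedian(W[v-2:v+3,u-2:u+3,2])
    m=(np.abs(W[...,2]-z0)<0.004).astype(np.uint8)
    m[W[...,2]<0.006]=0
    n,l=cv2.connectedComponents(m)
    P=W[l==l[v,u]]
    (c,s,a)=cv2.minAreaRect((P[:,:2]*1000).astype(np.float32))
    if s[0]<s[1]: a+=90
    a=(a+90)%180-90
    return np.round(c,1),np.round(s,1),round(a,1),round(float(np.median(P[:,2]))*1000,1),len(P)
def dome(W,uv,r=22):
    u,v=map(int,uv); Q=W[v-r:v+r,u-r:u+r].reshape(-1,3); Q=Q[Q[:,2]>0.008]
    q=Q[Q[:,2]>np.nanmax(Q[:,2])-0.02]; 
    A=np.c_[2*q,np.ones(len(q))]; s=np.linalg.lstsq(A,(q**2).sum(1),rcond=None)[0]
    rad=np.sqrt(s[3]+s[:3]@s[:3]); return np.round(s[:3]*1000,1),round(rad*1000,1),"top",round((s[2]+rad)*1000,1),round(np.nanmax(Q[:,2])*1000,1)
E
python3 - <<'E'
from h import *
import pickle
fs=pickle.load(open("f0.pkl","rb"))
f=fs["top"];W=cloud(f)
s=1.4
print("table z",np.nanmedian(W[190:195,200:240,2]))
for n,p in dict(copper=(442,318),sil1=(381,318),sil2=(496,298),teal=(295,300)).items(): print(n,plaque(f,(p[0]/s,p[1]/s),W))
for n,p in dict(d1=(372,250),d2=(421,247),d3=(476,249),d4=(540,282)).items(): print(n,dome(W,(p[0]/s,p[1]/s)))
hsv=cv2.cvtColor(f["img"],cv2.COLOR_RGB2HSV)
S=cloud(fs["side"]);hs=cv2.cvtColor(fs["side"]["img"],cv2.COLOR_RGB2HSV)
for nm,Wc,h in(("top",W,hsv),("side",S,hs)):
    g=(h[...,0]>55)&(h[...,0]<85)&(h[...,1]>80)&(Wc[...,2]>.08)&(Wc[...,2]<.1)&(Wc[...,1]>.15)&(Wc[...,1]<.6)&(Wc[...,0]>.35)
    P=Wc[g]; r=cv2.minAreaRect((P[:,:2]*1000).astype(np.float32)); print(nm,"head",r,np.median(P[:,2]),len(P))
    g=(h[...,0]>55)&(h[...,0]<85)&(h[...,1]>80)&(Wc[...,2]>.17)&(Wc[...,2]<.19)&(Wc[...,1]>.15)&(Wc[...,1]<.6)
    P=Wc[g]; r=cv2.minAreaRect((P[:,:2]*1000).astype(np.float32)); print(nm,"frame",r,np.median(P[:,2]),len(P))
    g=((h[...,0]<4)|(h[...,0]>176))&(h[...,1]>200)&(Wc[...,2]>.15)&(Wc[...,1]>.2)
    P=Wc[g]; r=cv2.minAreaRect((P[:,:2]*1000).astype(np.float32)); print(nm,"handle",r,np.percentile(P[:,2],[5,50,95]),len(P),P.mean(0))
    g=(h[...,1]<60)&(Wc[...,2]>.038)&(Wc[...,2]<.05)&(Wc[...,1]>.15)&(Wc[...,1]<.4)&(Wc[...,0]>.35)
    P=Wc[g]; r=cv2.minAreaRect((P[:,:2]*1000).astype(np.float32)); print(nm,"tongue",r,np.median(P[:,2]),len(P))
i=f["img"][155:260,180:400]; save("crop0.png",i,3.4)
E
```

```text
table z -0.00031716238341298323
copper (array([ 466.1, -160.9]), array([131.3,  64.8]), 11.3, 11.2, 461)
sil1 (array([484.1, -10.5]), array([133.8,  62.9]), 2.5, 10.7, 441)
sil2 (array([1101.1,  430.6]), array([1583.1, 3272.6]), -56.7, nan, 228218)
teal (array([1101. ,  430.7]), array([1583.1, 3272.3]), -56.7, nan, 227795)
d1 (array([617.2,  15.7,   9.1]), np.float64(30.2), 'top', np.float64(39.3), np.float64(43.4))
d2 (array([ 622.4, -103.5,   -4.7]), np.float64(39.5), 'top', np.float64(34.9), np.float64(37.4))
d3 (array([ 623.3, -251.3,    8.9]), np.float64(33.0), 'top', np.float64(41.9), np.float64(45.8))
d4 (array([ 530.9, -399. ,   -6.8]), np.float64(42.0), 'top', np.float64(35.2), np.float64(35.9))
top head ((692.9205322265625, 303.90142822265625), (150.03570556640625, 118.7486572265625), 18.936227798461914) 0.08996057566822732 670
top frame ((719.2560424804688, 312.4021301269531), (92.36310577392578, 99.69041442871094), 19.79258155822754) 0.18033153282512057 650
top handle ((566.1179809570312, 394.6708984375), (19.70526695251465, 111.05499267578125), 17.871158599853516) [0.23934722 0.24465407 0.25029941] 131 [0.56429641 0.39487822 0.24472988]
top tongue ((735.414306640625, 310.972900390625), (317.1324462890625, 112.44596862792969), 15.974284172058105) 0.04458544021598017 149
side head ((691.2029418945312, 309.1051025390625), (151.1083526611328, 120.43755340576172), 18.250173568725586) 0.08898868802273469 419
side frame ((717.5950927734375, 320.6775817871094), (90.03612518310547, 104.92810821533203), 19.95488739013672) 0.17944074544636768 597
side handle ((565.14013671875, 400.4949951171875), (18.989927291870117, 116.39686584472656), 19.820829391479492) [0.23811308 0.24563194 0.24933041] 229 [0.56228175 0.40514351 0.24492719]
side tongue ((735.8345947265625, 339.2662353515625), (328.06634521484375, 85.98780059814453), 16.773704528808594) 0.04480684935813683 189
```

View pics/crop0.png

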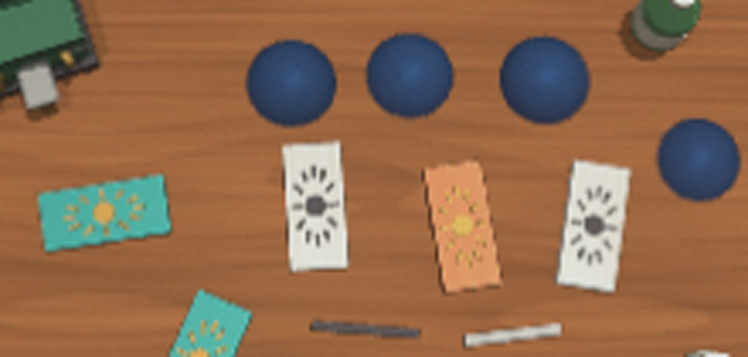

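The crop confirms it: the orange plaque with the brass oval is at crop (462,225), the two silvers at (315,205) and (594,224), and the four domes are clear. Next I move to where the wrist camera can see them.

```bash
cat >> h.py <<'E'
def togo(p_mm,yaw_deg,roll=180.):
    """print the move (tool axes, move units) from the present pose to a world pose pointing down"""
    s=bot.observe(); R0=R.from_euler("xyz",s["tool_rot"]); R1=R.from_euler("xyz",[roll,0,yaw_deg],degrees=True)
    d=R0.inv().apply(np.array(p_mm)/1000-s["position"])/0.2; t=(R0.inv()*R1).as_rotvec()/(np.pi/2)
    print("shift",np.round(d,3),"turn",np.round(t,3)," now",np.round(s["position"]*1000,1),np.round(np.degrees(s["tool_rot"]),1),"f",np.round(s["force"],1),"t",round(s["clock"],1))
E
python3 - <<'E'
from h import *
togo((470,-150,400),11.3)
f=bot.grab_frame("wrist"); Rm=cv2.Rodrigues(np.array(f["rvec"],float))[0]
print("cam pos",-Rm.T@np.array(f["tvec"]),"axis",Rm[2],f["vfov"])
E
```

```text
shift [ 1.9   -1.551 -0.76 ] turn [-0.001  0.     0.118]  now [ 233.3 -579.5  247.8] [-179.9    0.    21.9] f [-0.6 -0.9 -0.4] t 0.1
cam pos [ 0.29576181 -0.55389161  0.37420142] axis [-0.25284968 -0.09997792 -0.96232607] 68.98257783903922
```

```bash
python3 -m inch '[[0.2,-0.2,-0.2,0,0,0,1],[0.45,-0.4,-0.4,0,0,0.1,1],[0.7,-0.6,-0.6,0,0,0.118,1],[0.95,-0.77,-0.76,0,0,0.118,1],[0.95,-0.77,-0.76,0,0,0.118,1]]'
python3 - <<'E'
from h import *
togo((470,-150,400),11.3)
E
```

```text
clock: 0.78
position: [0.3535, -0.3637, 0.4018]
tool_rot: [3.141, -0.001, 0.2]
force: [-0.3, -0.8, -0.1]
grip_width: 0.0854
finger_force: 0.0
shift [ 0.783 -0.932  0.009] turn [ 0.001 -0.001  0.002]  now [ 353.5 -363.7  401.8] [ 1.799e+02 -1.000e-01  1.140e+01] f [-0.3 -0.8 -0.1] t 0.8
```

```bash
python3 -m inch '[[0.2,-0.25,0,0,0,0,1],[0.42,-0.5,0,0,0,0,1],[0.62,-0.75,0,0,0,0,1],[0.78,-0.93,0,0,0,0,1],[0.78,-0.93,0,0,0,0,1],[0.78,-0.93,0,0,0,0,1]]'
cat >> h.py <<'E'
def cplaque(f,W,mask):
    n,l,st,_=cv2.connectedComponentsWithStats(mask.astype(np.uint8))
    out=[]
    for i in range(1,n):
        if st[i,4]<150: continue
        m=cv2.morphologyEx((l==i).astype(np.uint8),cv2.MORPH_CLOSE,np.ones((9,9)))
        P=W[m>0]; P=P[np.isfinite(P).all(1)]
        if len(P)<150: continue
        c,s,a=cv2.minAreaRect((P[:,:2]*1000).astype(np.float32))
        if s[0]<s[1]: a+=90
        uv=proj(f,[*P.mean(0)])[0]
        if 100<max(s)<160 and 45<min(s)<80:
            out.append((uv.astype(int),np.round(c,1),np.round(s,1),round((a+90)%180-90,1),np.round(np.percentile(P[:,2]*1000,[5,50,95]),1)))
    return out
def masks(f,W):
    h=cv2.cvtColor(f["img"],cv2.COLOR_RGB2HSV); z=W[...,2]
    near=(W[...,0]<0.75)&(W[...,1]<0.4)&(z>0.006)&(z<0.08)
    return dict(copper=near&(h[...,0]<18)&(h[...,1]>100)&(h[...,2]>150),silver=near&(h[...,1]<45)&(h[...,2]>150),blue=(W[...,0]<0.75)&(W[...,1]<0.2)&(h[...,0]>100)&(h[...,0]<125)&(h[...,1]>90)&(z>0.012)&(z<0.06))
def domes(f,W,m):
    n,l,st,_=cv2.connectedComponentsWithStats(m.astype(np.uint8))
    from scipy.optimize import least_squares
    for i in range(1,n):
        if st[i,4]<300: continue
        P=W[l==i]*1000
        r=least_squares(lambda c:np.linalg.norm(P-c,axis=1)-50,[*P[:,:2].mean(0),-17],loss="soft_l1")
        print("dome",proj(f,P.mean(0)/1000)[0].astype(int),np.round(r.x[:2],1),"top z",round(r.x[2]+50,1),"rms",round(float(np.sqrt(np.mean(r.fun**2))),2),len(P),P.max(0)[2].round(1))
def survey(names):
    for n in names:
        f=bot.grab_frame(n); W=cloud(f); M=masks(f,W); print("==",n)
        for k in("copper","silver"):
            for o in cplaque(f,W,M[k]): print(k,*o)
        domes(f,W,M["blue"])
        yield n,f,W
E
python3 - <<'E'
from h import *
for n,f,W in survey(("top","side","wrist")):
    if n=="wrist": save("w1.png",f["img"],1.4)
togo((470,-150,400),11.3)
E
```

```text
clock: 1.52
position: [0.4684, -0.1534, 0.4001]
tool_rot: [3.141, 0.001, 0.197]
force: [-0.9, -0.5, -0.3]
grip_width: 0.0853
finger_force: 0.0
== top
copper [312 219] [ 468.  -138.6] [ 68.8 133.5] -6.3 [ 4.5 12.2 19. ]
silver [272 214] [486.7 -10. ] [127.6  58.5] 4.2 [ 6.  11.7 17.4]
dome [265 178] [617.3  16. ] top z 33.8 rms 3.05 395 41.1
dome [300 176] [ 626.9 -108.6] top z 31.4 rms 3.25 357 39.0
== side
silver [310 195] [ 468.3 -291. ] [ 67.1 127.7] -10.0 [ 7.1 12.2 17.2]
silver [278 242] [487.7  -8.8] [125.   64.9] 4.4 [ 7.1 12.  16.7]
== wrist
copper [279 166] [ 464.6 -158.9] [130.3  60.1] 9.1 [11.4 13.  14.7]
silver [192 137] [484.6  -8.3] [129.   60.2] 4.1 [11.4 13.  14.7]
silver [358 181] [ 466.5 -295.2] [ 60.  129.5] -8.9 [11.4 13.  14.5]
dome [187  50] [616.7  17.6] top z 34.8 rms 0.79 2412 37.0
dome [267  59] [ 626.2 -106.8] top z 31.5 rms 0.8 2161 34.3
dome [355  81] [ 623.  -249.5] top z 37.7 rms 0.78 2478 39.3
dome [434 154] [ 539.  -411.1] top z 28.6 rms 0.84 1462 31.2
shift [ 0.013 -0.018  0.001] turn [ 0.     0.    -0.001]  now [ 468.2 -154.   400.3] [180.    0.   11.2] f [-0.5  0.2 -0.5] t 1.7
```

View pics/w1.png

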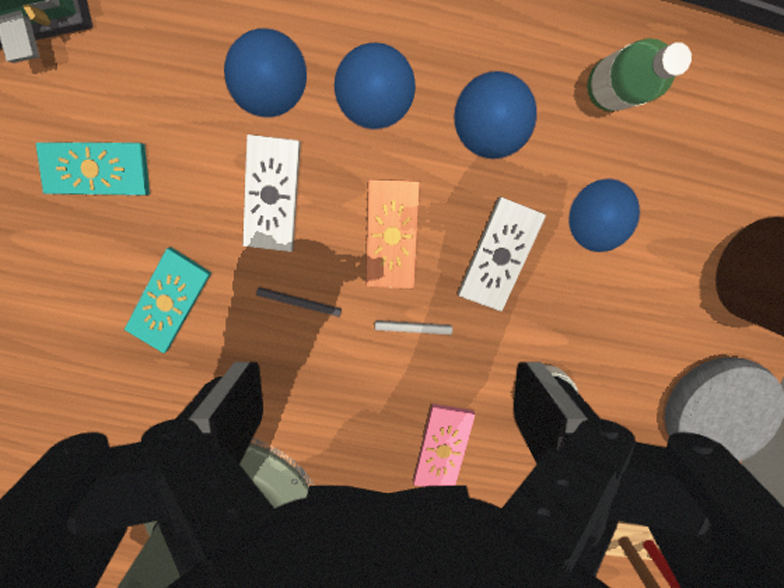

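The wrist view is sharp. Copper is at (392,235), the silvers at (271,193) and (502,256), and the four domes are at the top and right, with fitted top heights matching 34, 31, 37 and 28 mm. The fit sizes of 130x60 agree with the given sizes. Before descending I check the height of the open fingertips.

```bash
python3 - <<'E'
from h import *
f=bot.grab_frame("wrist");W=cloud(f);s=bot.observe()
R0=R.from_euler("xyz",s["tool_rot"])
T=R0.inv().apply(W.reshape(-1,3)-s["position"])*1000
T=T[np.isfinite(T).all(1)]
for sg in(1,-1):
    g=T[(np.abs(T[:,0])<40)&(sg*T[:,1]>25)&(sg*T[:,1]<90)&(T[:,2]>-40)&(T[:,2]<60)]
    print(sg,len(g),np.percentile(g[:,2],[50,95,99,99.8]),g[g[:,2]>np.percentile(g[:,2],97)].mean(0))
togo((425,-165,120),9.1)
E
```

```text
1 2704 [-20.3767108   -1.38036229   1.70429482   2.86885228] [-1.07717729 42.52037107  1.34160204]
-1 2708 [-20.43424214  -1.31239648   1.80673765   3.04177719] [ -1.68629819 -43.04866003   1.44060417]
shift [-0.223  0.012  1.402] turn [0.    0.    0.023]  now [ 468.2 -153.9  400.3] [180.    0.   11.2] f [-0.4  0.7 -0.2] t 1.7
```

```bash
python3 -m inch '[[-0.1,0.01,0.3,0,0,0,1],[-0.2,0.01,0.6,0,0,0.023,1],[-0.22,0.01,0.85,0,0,0.023,1],[-0.22,0.01,1,0,0,0.023,1],[-0.22,0.01,1,0,0,0.023,1]]'
python3 - <<'E'
from h import *
togo((425,-165,13),9.1)
for n,f,W in survey(("wrist",)): pass
E
```

```text
clock: 2.35
position: [0.4248, -0.1638, 0.1991]
tool_rot: [-3.14, 0.003, 0.16]
force: [-0.8, -0.6, 1.0]
grip_width: 0.0853
finger_force: 0.0
shift [0.003 0.008 0.93 ] turn [-0.001  0.002  0.001]  now [ 424.8 -163.8  199.1] [-179.9    0.2    9.2] f [-0.8 -0.6  1. ] t 2.4
== wrist
copper [279 146] [ 464.9 -159.1] [128.3  60.3] 9.1 [11.6 12.9 14.3]
silver [132 103] [485.8  -5.3] [131.4  65.6] 4.2 [11.7 12.9 14.3]
silver [409 168] [ 466.5 -295.5] [ 60.2 129.7] -8.7 [11.6 12.8 14.2]
dome [251   4] [ 623.9 -107.4] top z 29.3 rms 0.76 438 20.0
dome [402  19] [ 623.3 -249.6] top z 37.6 rms 0.72 3365 37.7
dome [531 120] [ 538.9 -411.1] top z 28.6 rms 0.75 3652 30.8
```

```bash
python3 -m inch '[[0,0.005,0.25,0,0,0,1],[0,0.006,0.5,0,0,0,1],[0.003,0.006,0.7,0,0,0,1],[0.003,0.006,0.82,0,0,0,1],[0.003,0.006,0.89,0,0,0,1],[0.003,0.006,0.93,0,0,0,1],[0.003,0.006,0.93,0,0,0,1]]'
python3 -m inch '[[0,0,0,0,0,0,0.75],[0,0,0,0,0,0,0.68],[0,0,0,0,0,0,0.6],[0,0,0,0,0,0,0.5],[0,0,0,0,0,0,0.5],[0,0,0,0,0,0,0.5]]' 90
```

```text
clock: 3.28
position: [0.4271, -0.1648, 0.0147]
tool_rot: [3.141, -0.001, 0.161]
force: [-0.1, -0.8, -0.2]
grip_width: 0.0856
finger_force: 0.0
clock: 4.03
position: [0.4271, -0.1649, 0.0156]
tool_rot: [3.141, -0.001, 0.161]
force: [-5.0, 2.2, 28.6]
grip_width: 0.0574
finger_force: 89.7
```

```bash
python3 -m inch '[[0,0,-0.03,0,0,0,0.5],[0,0,-0.08,0,0,0,0.5],[0,0,-0.2,0,0,0,0.5],[0,0,-0.4,0,0,0,0.5],[0,0,-0.6,0,0,0,0.5],[0,0,-0.6,0,0,0,0.5]]'
cat >> h.py <<'E'
def held(name="wrist",pic=None,zr=(-10,45)):
    """plane and outline of the copper-coloured thing near the TCP, in the tool frame (mm)"""
    f=bot.grab_frame(name);W=cloud(f);s=bot.observe();R0=R.from_euler("xyz",s["tool_rot"])
    T=R0.inv().apply(W.reshape(-1,3)-s["position"]).reshape(W.shape)*1000
    h=cv2.cvtColor(f["img"],cv2.COLOR_RGB2HSV)
    col=((h[...,0]<22)&(h[...,1]>100)&(h[...,2]>150))|((h[...,1]<45)&(h[...,2]>140))
    m=col&(np.abs(T[...,0])<130)&(np.abs(T[...,1])<40)&(T[...,2]>zr[0])&(T[...,2]<zr[1])
    P=T[m]; c=P.mean(0)
    for _ in range(3):
        n=np.linalg.svd(P-P.mean(0),full_matrices=False)[2][2]; n*=-np.sign(n[2]); d=(P-P.mean(0))@n; P=P[np.abs(d)<2]
    r=cv2.minAreaRect(P[:,:2].astype(np.float32))
    print("held: tilt about y(deg)",np.degrees(np.arctan2(n[0],-n[2])).round(1),"about x",np.degrees(np.arctan2(n[1],-n[2])).round(1),"rect",np.round(r[0],1),np.round(r[1],1),round(r[2],1),"x",np.percentile(P[:,0],[1,99]).round(1),"y",np.percentile(P[:,1],[1,99]).round(1),"z",np.percentile(P[:,2],[1,50,99]).round(1),len(P))
    if pic: save(pic,f["img"],1.2)
E
python3 - <<'E'
from h import *
held(pic="h1.png")
E
```

```text
clock: 4.78
position: [0.4278, -0.1652, 0.1371]
tool_rot: [3.139, -0.004, 0.161]
force: [-0.3, -1.1, -3.7]
grip_width: 0.0571
finger_force: 97.0
held: tilt about y(deg) 0.7 about x 0.0 rect [39.3  2.6] [ 64.5 131.2] 89.4 x [-20.2 103.4] y [-28.3  29.7] z [0.  1.9 3.6] 29774
```

View pics/h1.png

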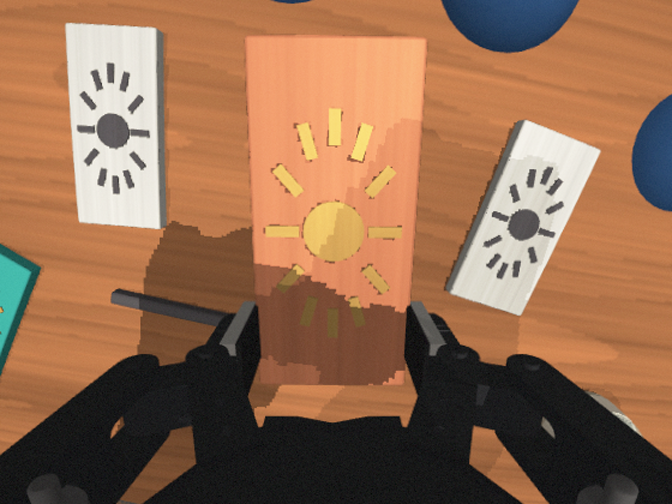

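The copper is held level and square: its top face spans 131x60, its centre is 39 mm ahead of the TCP and its tilt is under 1°. Next stop is in front of the press.

```bash
python3 -c "
from h import *
togo((445,30,210),14)"
python3 -m inch '[[0.05,-0.15,-0.1,0,0,0,0.5],[0.1,-0.4,-0.25,0,0,0.02,0.5],[0.15,-0.65,-0.35,0,0,0.04,0.5],[0.2,-0.85,-0.36,0,0,0.05,0.5],[0.25,-0.95,-0.36,0,0,0.054,0.5],[0.25,-0.95,-0.36,0,0,0.054,0.5]]'
python3 -c "
from h import *
togo((433,214,210),19.3)"
```

```text
shift [ 0.246 -0.948 -0.373] turn [ 0.001 -0.001 -0.053]  now [ 427.  -165.   135.5] [ 1.799e+02 -1.000e-01  9.200e+00] f [ 0.   0.  -3.6] t 4.8
clock: 5.58
position: [0.4453, 0.0324, 0.2054]
tool_rot: [-3.141, 0.001, 0.079]
force: [-0.1, -1.5, -2.6]
grip_width: 0.0574
finger_force: 97.1
shift [ 0.011 -0.91  -0.023] turn [-0.     0.001 -0.164]  now [445.3  32.4 205.4] [-1.8e+02  1.0e-01  4.5e+00] f [-0.1 -1.5 -2.6] t 5.6
```

```bash
python3 -m inch '[[0.01,-0.15,0,0,0,-0.05,0.5],[0.01,-0.4,-0.02,0,0,-0.1,0.5],[0.01,-0.6,-0.02,0,0,-0.164,0.5],[0.01,-0.8,-0.02,0,0,-0.164,0.5],[0.01,-0.91,-0.02,0,0,-0.164,0.5],[0.01,-0.91,-0.02,0,0,-0.164,0.5],[0.01,-0.91,-0.02,0,0,-0.164,0.5]]'
python3 - <<'E'
from h import *
togo((433,214,210),19.3)
f=bot.grab_frame("wrist");save("p1.png",f["img"],1.4);W=cloud(f);np.savez("p1.npz",W=W,img=f["img"])
h=cv2.cvtColor(f["img"],cv2.COLOR_RGB2HSV);z=W[...,2]*1000
reg=(W[...,0]>.52)&(W[...,1]>.15)&(W[...,1]<.45)&(W[...,0]<.8)
for nm,m in dict(head=reg&(z>87)&(z<95)&(h[...,0]>50)&(h[...,0]<90)&(h[...,1]>70),tongue=reg&(z>42)&(z<49)&(h[...,1]<70)&(W[...,0]<.64),brass=reg&(z>55)&(z<68)&(h[...,0]>12)&(h[...,0]<32)&(h[...,1]>90),frame=reg&(z>175)&(z<186)).items():
    P=W[m]*1000
    if len(P)<20: print(nm,len(P)); continue
    r=cv2.minAreaRect(P[:,:2].astype(np.float32)); print(nm,len(P),np.round(r[0],1),np.round(r[1],1),round(r[2],1),"corners",cv2.boxPoints(r).round(0).tolist(),"z",np.median(P[:,2]).round(1))
E
```

```text
clock: 6.45
position: [0.4336, 0.2112, 0.2097]
tool_rot: [3.141, 0.001, 0.333]
force: [0.4, -0.9, -3.4]
grip_width: 0.0568
finger_force: 97.1
shift [ 0.002 -0.014 -0.002] turn [ 0.     0.001 -0.002]  now [433.6 211.2 209.7] [1.80e+02 1.00e-01 1.91e+01] f [ 0.4 -0.9 -3.4] t 6.5
head 0
tongue 564 [586.9 271.4] [11.  31.8] 19.5 corners [[576.0, 285.0], [587.0, 255.0], [597.0, 258.0], [587.0, 288.0]] z 45.6
brass 0
frame 0
```

View pics/p1.png

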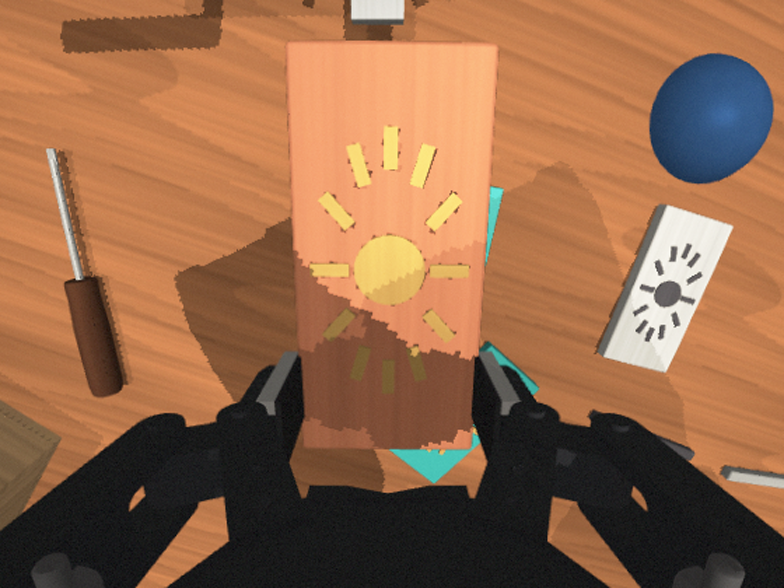

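The tongue's front edge is seen at (377,22) and fits a width of 31.8 mm at z 45.6 with yaw 19.5°, as it should. I descend in front of the mouth and measure again from closer.

```bash
python3 -c "
from h import *
togo((483.5,235.3,130),19.5)"
python3 -m inch '[[0.08,-0.02,0.1,0,0,0,0.5],[0.17,-0.03,0.25,0,0,-0.003,0.5],[0.27,-0.032,0.4,0,0,-0.004,0.5],[0.27,-0.032,0.4,0,0,-0.004,0.5],[0.27,-0.032,0.4,0,0,-0.004,0.5]]'
python3 - <<'E'
from h import *
togo((483.5,235.3,62),19.5)
f=bot.grab_frame("wrist");save("p2.png",f["img"],1.4);W=cloud(f)
h=cv2.cvtColor(f["img"],cv2.COLOR_RGB2HSV);z=W[...,2]*1000
reg=(W[...,0]>.55)&(W[...,1]>.15)&(W[...,1]<.45)&(W[...,0]<.8)
for nm,m in dict(head=reg&(z>87)&(z<95)&(h[...,1]>70),tongue=reg&(z>42)&(z<49)&(h[...,1]<70)&(W[...,0]<.64),brass=reg&(z>59)&(z<68)).items():
    P=W[m]*1000
    if len(P)<20: print(nm,len(P)); continue
    r=cv2.minAreaRect(P[:,:2].astype(np.float32)); print(nm,len(P),np.round(r[0],1),np.round(r[1],1),round(r[2],1),"corners",cv2.boxPoints(r).round(0).tolist(),"z",np.median(P[:,2]).round(1))
held()
E
```

```text
shift [ 0.275 -0.033  0.399] turn [ 0.     0.001 -0.005]  now [433.7 211.2 209.9] [1.80e+02 1.00e-01 1.91e+01] f [-0.5 -0.6 -2.2] t 6.5
clock: 7.12
position: [0.4824, 0.2356, 0.1307]
tool_rot: [3.141, 0.0, 0.34]
force: [-0.4, 0.0, -2.4]
grip_width: 0.0575
finger_force: 97.4
shift [0.005 0.003 0.343] turn [ 0.  0. -0.]  now [482.4 235.6 130.7] [180.    0.   19.5] f [-0.4  0.  -2.4] t 7.1
head 0
tongue 1502 [609.3 279.1] [17.2 31.9] 18.9 corners [[596.0, 291.0], [606.0, 261.0], [623.0, 267.0], [612.0, 297.0]] z 45.8
brass 282 [609.4 279.3] [ 6.9 86.3] 18.8 corners [[592.0, 319.0], [620.0, 237.0], [627.0, 240.0], [599.0, 321.0]] z 63.3
held: tilt about y(deg) 0.7 about x 0.1 rect [38.3 -0.1] [130.5  60.3] 0.7 x [-23.4 102.5] y [-28.8  29.3] z [1.9 3.8 5.5] 28445
```

View pics/p2.png

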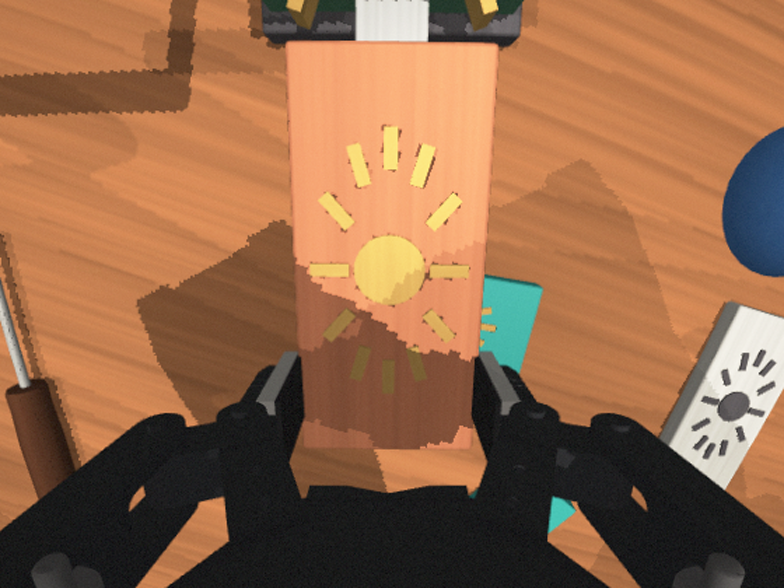

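```bash
python3 -m inch '[[0.003,0.003,0.1,0,0,0.003,0.5],[0.003,0.003,0.22,0,0,0.003,0.5],[0.003,0.003,0.3,0,0,0.003,0.5],[0.003,0.003,0.338,0,0,0.003,0.5],[0.003,0.003,0.338,0,0,0.003,0.5]]'
python3 -c "
from h import *
togo((580,269.5,62.8),19.2)"
```

```text
clock: 7.85
position: [0.4833, 0.236, 0.0628]
tool_rot: [-3.142, 0.0, 0.336]
force: [-0.2, -0.1, -2.6]
grip_width: 0.0571
finger_force: 97.4
shift [0.512 0.001 0.   ] turn [-0.  0.  0.]  now [483.3 236.   62.8] [-180.     0.    19.2] f [-0.2 -0.1 -2.6] t 7.8
```

```bash
python3 -m inch '[[0.06,0,0,0,0,0,0.5],[0.13,0,0,0,0,0,0.5],[0.19,0,0,0,0,0,0.5],[0.24,0,0,0,0,0,0.5],[0.27,0,0,0,0,0,0.5],[0.3,0.001,0,0,0,0,0.5],[0.33,0.001,0,0,0,0,0.5]]'
python3 -c "
from h import *
togo((580,269.5,62.8),19.2)
held()"
```

```text
clock: 8.72
position: [0.5459, 0.2575, 0.0627]
tool_rot: [3.142, 0.0, 0.336]
force: [-0.7, 0.5, -2.4]
grip_width: 0.0572
finger_force: 97.4
shift [ 0.181 -0.    -0.001] turn [0. 0. 0.]  now [545.9 257.5  62.7] [180.    0.   19.2] f [-0.7  0.5 -2.4] t 8.7
held: tilt about y(deg) 0.7 about x 0.0 rect [25.5  2.3] [105.2  65.3] 0.4 x [-24.8  77.4] y [-29.2  29.1] z [1.8 3.6 5.1] 18261
```

Entering the slot with no contact force so far. Next I ease it in to the stop.

```bash
python3 -m inch '[[0.02,0,0,0,0,0,0.5],[0.05,0,0,0,0,0,0.5],[0.08,0,0,0,0,0,0.5],[0.11,0,0,0,0,0,0.5],[0.135,0,0,0,0,0,0.5],[0.155,0,0,0,0,0,0.5],[0.17,0,0,0,0,0,0.5],[0.18,0,0,0,0,0,0.5],[0.18,0,0,0,0,0,0.5]]'
```

```text
clock: 9.9
position: [0.5797, 0.2693, 0.0627]
tool_rot: [-3.142, -0.0, 0.336]
force: [0.2, 0.4, -3.1]
grip_width: 0.0573
finger_force: 97.4
```

```bash
python3 -m inch '[[0.008,0,0,0,0,0,0.5],[0.016,0,0,0,0,0,0.5],[0.022,0,0,0,0,0,0.5],[0.022,0,0,0,0,0,0.5]]'
```

```text
clock: 10.4
position: [0.581, 0.2696, 0.0616]
tool_rot: [3.14, 0.007, 0.336]
force: [-16.0, -6.1, -1.5]
grip_width: 0.0573
finger_force: 97.7
```

```bash
python3 -m inch '[[-0.006,0,0.005,0,0,0,0.5],[-0.01,0,0.008,0,0,0,0.5],[-0.01,0,0.008,0,0,0,0.7],[-0.01,0,0.008,0,0,0,0.8],[-0.01,0,0.008,0,0,0,0.9],[-0.01,0,0.008,0,0,0,1],[-0.01,0,-0.1,0,0,0,1],[-0.01,0,-0.25,0,0,0,1],[-0.01,0,-0.45,0,0,0,1],[-0.06,0,-0.7,0,0,0,1],[-0.1,0,-0.95,0,0,0,1],[-0.1,0,-0.95,0,0,0,1]]'
python3 - <<'E'
from h import *
f=bot.grab_frame("wrist");save("p3.png",f["img"],1.2);W=cloud(f)
h=cv2.cvtColor(f["img"],cv2.COLOR_RGB2HSV);z=W[...,2]*1000
reg=(W[...,0]>.48)&(W[...,1]>.15)&(W[...,1]<.5)&(W[...,0]<.75)
for nm,m in dict(cu=reg&(z>50)&(z<66)&(h[...,0]<20)&(h[...,1]>100)&(h[...,2]>120),head=reg&(z>87)&(z<96)&(h[...,0]>50)&(h[...,0]<90)&(h[...,1]>70),red=reg&(z>150)&(z<255)&((h[...,0]<5)|(h[...,0]>175))&(h[...,1]>180)).items():
    P=W[m]*1000
    if len(P)<20: print(nm,len(P)); continue
    r=cv2.minAreaRect(P[:,:2].astype(np.float32)); print(nm,len(P),np.round(r[0],1),np.round(r[1],1),round(r[2],1),"corners",cv2.boxPoints(r).round(0).tolist(),"z",np.percentile(P[:,2],[5,50,95]).round(1))
O=np.array([647.6,293.0]);d=np.array([np.cos(np.radians(19.2)),np.sin(np.radians(19.2))]);e=np.array([-d[1],d[0]])
P=W[reg&(z>50)&(z<66)&(h[...,0]<20)&(h[...,1]>100)&(h[...,2]>120)][:,:2]*1000-O
print("cu in press x",np.percentile(P@d,[.5,99.5]),"y",np.percentile(P@e,[1,99]))
g=O+d*(73-160*np.cos(np.radians(42)))+e*130
print("grip up",g,130+160*np.sin(np.radians(42)))
togo((g[0],g[1],330),19.2)
E
```

```text
clock: 11.9
position: [0.5659, 0.265, 0.2583]
tool_rot: [-3.141, -0.007, 0.336]
force: [0.3, 0.3, -0.1]
grip_width: 0.085
finger_force: 0.0
cu 3147 [587.  272.7] [67.2 83.9] 19.0 corners [[542.0, 301.0], [569.0, 222.0], [632.0, 244.0], [605.0, 323.0]] z [56.7 58.  59.4]
head 8678 [653.  294.3] [ 69.1 118.3] 18.6 corners [[601.0, 339.0], [639.0, 227.0], [705.0, 249.0], [667.0, 361.0]] z [90.1 91.3 92.5]
red 5807 [571.6 378.1] [21.3 73.1] 19.3 corners [[549.0, 409.0], [574.0, 340.0], [594.0, 347.0], [570.0, 416.0]] z [240.9 247.2 249.2]
cu in press x [-97.18879363 -30.43114181] y [-29.13636352  36.67028728]
grip up [561.4974649  400.67290586] 237.06089701741732
shift [ 0.207 -0.649 -0.37 ] turn [-0.    -0.003  0.   ]  now [565.4 264.5 255.8] [-180.    -0.2   19.2] f [-0.8 -0.1 -0.8] t 11.9
```

View pics/p3.png

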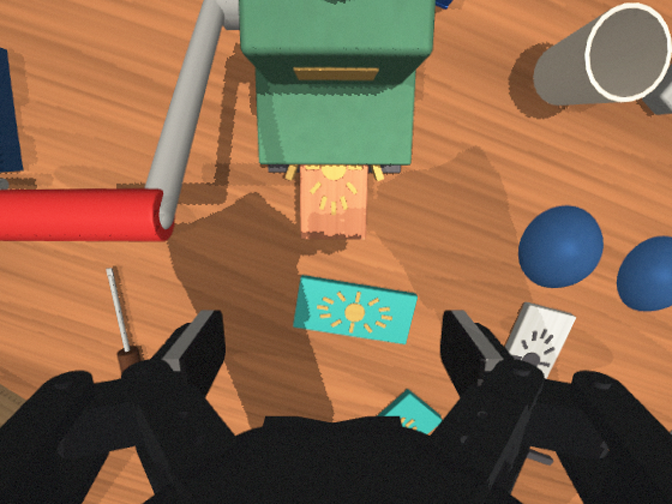

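The copper is at (334,200) with its rear end 97 mm in front of the press origin, where 98 means home. The handle's near end is at (170,213), matching the given geometry. I will push the bar down with shut fingers, since the 22 mm wide tips make a flat contact on top of it.

```bash
python3 - <<'E'
from h import *
O=np.array([647.6,293.0]);y=np.radians(19.2);d=np.array([np.cos(y),np.sin(y)]);e=np.array([-d[1],d[0]])
g=O-46*d+125*e
togo((g[0],g[1],310),19.2)
for th in np.r_[np.arange(0,.8,.05),.8,.82]:
    a=np.radians(42)-th; a0=np.radians(42)
    print(round(th,2),np.round([-160*(np.cos(a)-np.cos(a0))/200,160*(np.sin(a0)-np.sin(a))/200],3),end="; ")
E
python3 -m inch '[[0,-0.05,-0.2,0,0,0,0.5],[0.05,-0.2,-0.27,0,0,0,0],[0.15,-0.4,-0.27,0,0,0,0],[0.2,-0.55,-0.27,0,0,0,0],[0.2,-0.62,-0.27,0,0,0,0],[0.2,-0.62,-0.27,0,0,0,0]]'
python3 - <<'E'
from h import *
O=np.array([647.6,293.0]);y=np.radians(19.2);d=np.array([np.cos(y),np.sin(y)]);e=np.array([-d[1],d[0]])
g=O-46*d+125*e
togo((g[0],g[1],268),19.2)
E
```

```text
shift [ 0.206 -0.624 -0.27 ] turn [-0.    -0.003  0.   ]  now [565.4 264.5 255.8] [-180.    -0.2   19.2] f [-0.8 -0.1 -0.8] t 11.9
0.0 [-0.  0.]; 0.05 [-0.026  0.03 ]; 0.1 [-0.05   0.062]; 0.15 [-0.073  0.095]; 0.2 [-0.094  0.129]; 0.25 [-0.114  0.164]; 0.3 [-0.132  0.2  ]; 0.35 [-0.148  0.236]; 0.4 [-0.162  0.274]; 0.45 [-0.174  0.312]; 0.5 [-0.184  0.351]; 0.55 [-0.192  0.39 ]; 0.6 [-0.198  0.429]; 0.65 [-0.203  0.469]; 0.7 [-0.205  0.509]; 0.75 [-0.205  0.549]; 0.8 [-0.204  0.589]; 0.82 [-0.202  0.605]; clock: 12.7
position: [0.5612, 0.3947, 0.3063]
tool_rot: [3.141, 0.001, 0.337]
force: [0.4, -0.5, -0.5]
grip_width: 0.0001
finger_force: 0.0
shift [ 0.011 -0.003  0.191] turn [0.    0.001 0.001]  now [561.2 394.7 306.3] [1.80e+02 1.00e-01 1.93e+01] f [ 0.4 -0.5 -0.5] t 12.7
```

Touch the bar top (expected at TCP z≈265).

```bash
python3 -m inch '[[0.01,0,0.05,0,0,0,0],[0.01,0,0.1,0,0,0,0],[0.01,0,0.15,0,0,0,0],[0.01,0,0.18,0,0,0,0],[0.01,0,0.2,0,0,0,0],[0.01,0,0.205,0,0,0,0],[0.01,0,0.205,0,0,0,0]]'
```

```text
clock: 13.58
position: [0.5638, 0.3952, 0.2659]
tool_rot: [-3.141, -0.0, 0.336]
force: [-0.9, -0.5, -0.2]
grip_width: -0.0001
finger_force: 0.0
```

```bash
python3 -m inch '[[-0.012,0,0.018,0,0,0,0],[-0.026,0,0.034,0,0,0,0],[-0.05,0,0.066,0,0,0,0],[-0.073,0,0.099,0,0,0,0],[-0.094,0,0.133,0,0,0,0],[-0.114,0,0.168,0,0,0,0],[-0.132,0,0.204,0,0,0,0],[-0.148,0,0.24,0,0,0,0],[-0.162,0,0.278,0,0,0,0],[-0.174,0,0.316,0,0,0,0]]'
```

```text
clock: 14.82
position: [0.5302, 0.384, 0.2031]
tool_rot: [-3.141, 0.0, 0.336]
force: [-6.6, -2.8, 11.8]
grip_width: 0.0002
finger_force: 5.7
```

```bash
python3 -m inch '[[-0.01,0,0.039,0,0,0,0],[-0.018,0,0.078,0,0,0,0],[-0.024,0,0.117,0,0,0,0],[-0.029,0,0.157,0,0,0,0],[-0.031,0,0.197,0,0,0,0],[-0.031,0,0.237,0,0,0,0],[-0.03,0,0.265,0,0,0,0],[-0.03,0,0.28,0,0,0,0],[-0.03,0,0.285,0,0,0,0],[-0.03,0,0.285,0,0,0,0],[-0.03,0,0.285,0,0,0,0]]'
python3 - <<'E'
from h import *
O=np.array([647.6,293.0]);y=np.radians(19.2);d=np.array([np.cos(y),np.sin(y)]);e=np.array([-d[1],d[0]])
for n in("wrist","side"):
    f=bot.grab_frame(n);W=cloud(f);h=cv2.cvtColor(f["img"],cv2.COLOR_RGB2HSV)
    m=((h[...,0]<5)|(h[...,0]>175))&(h[...,1]>180)&(W[...,2]>.09)&(W[...,2]<.26)&(W[...,1]>.25)&(W[...,0]>.4)&(W[...,0]<.7)
    P=W[m]*1000; 
    if len(P)>20:
        print(n,len(P),"x",np.percentile((P[:,:2]-O)@d,[2,50,98]).round(1),"z",np.percentile(P[:,2],[2,50,98]).round(1))
    m=(W[...,2]>.05)&(W[...,2]<.066)&(h[...,0]<20)&(h[...,1]>100)&(h[...,2]>120)&(W[...,1]>.2)&(W[...,1]<.33)&(W[...,0]>.5)
    P=W[m]*1000
    if len(P)>20:print("cu x",np.percentile((P[:,:2]-O)@d,[1,99]).round(1),np.median(P[:,2]))
E
```

```text
clock: 16.2
position: [0.5244, 0.3821, 0.1468]
tool_rot: [-3.141, 0.0, 0.336]
force: [-10.3, -5.4, 19.6]
grip_width: -0.0002
finger_force: 10.0
wrist 7231 x [-92.2 -79.9 -74.2] z [118.8 128.7 131.3]
cu x [-95.8 -31.5] 57.78004012269946
side 126 x [-92.6 -83.9 -73.6] z [113.7 126.6 132.6]
cu x [-93.8 232.6] 56.65304008354889
```

The bar is at z≈119 (θ≈0.8) and against its stop. Easing back up along the arc.

```bash
python3 -m inch '[[0,0,-0.008,0,0,0,0],[-0.001,0,-0.048,0,0,0,0],[-0.001,0,-0.088,0,0,0,0],[0.001,0,-0.128,0,0,0,0],[0.006,0,-0.168,0,0,0,0],[0.012,0,-0.207,0,0,0,0],[0.02,0,-0.246,0,0,0,0],[0.03,0,-0.285,0,0,0,0],[0.042,0,-0.323,0,0,0,0],[0.056,0,-0.361,0,0,0,0],[0.072,0,-0.397,0,0,0,0],[0.09,0,-0.433,0,0,0,0],[0.11,0,-0.468,0,0,0,0],[0.131,0,-0.502,0,0,0,0],[0.154,0,-0.535,0,0,0,0],[0.178,0,-0.567,0,0,0,0],[0.2,0,-0.59,0,0,0,0],[0.204,0,-0.605,0,0,0,0],[0.204,0,-0.63,0,0,0,0],[0.204,0,-0.7,0,0,0,0]]'
python3 - <<'E'
from h import *
O=np.array([647.6,293.0]);y=np.radians(19.2);d=np.array([np.cos(y),np.sin(y)]);e=np.array([-d[1],d[0]])
f=bot.grab_frame("wrist");W=cloud(f);h=cv2.cvtColor(f["img"],cv2.COLOR_RGB2HSV)
m=((h[...,0]<5)|(h[...,0]>175))&(h[...,1]>180)&(W[...,2]>.09)&(W[...,2]<.26)&(W[...,1]>.25)&(W[...,0]>.4)&(W[...,0]<.7)
P=W[m]*1000; print(len(P),"x",np.percentile((P[:,:2]-O)@d,[2,50,98]).round(1),"z",np.percentile(P[:,2],[2,50,98]).round(1))
g=O-73*d; togo((*g,260),19.2); togo((*g,62.5),19.2)
E
```

```text
clock: 18.8
position: [0.5633, 0.3949, 0.2854]
tool_rot: [3.141, 0.002, 0.336]
force: [0.0, 0.3, 0.9]
grip_width: 0.0001
finger_force: 0.0
6462 x [-51.9 -40.2 -33.5] z [238.5 247.2 249.6]
shift [-0.139  0.621  0.14 ] turn [-0.    -0.001  0.   ]  now [563.9 395.4 288.1] [-1.80e+02 -1.00e-01  1.92e+01] f [ 0.3 -0.2  2.2] t 18.9
shift [-0.14   0.622  1.127] turn [-0.    -0.001  0.   ]  now [563.9 395.4 288.1] [-1.80e+02 -1.00e-01  1.92e+01] f [ 0.3 -0.2  2.2] t 18.9
```

```bash
python3 -m inch '[[-0.1,0.1,0,0,0,0,0.3],[-0.14,0.3,0,0,0,0,0.8],[-0.14,0.5,0.05,0,0,0,1],[-0.14,0.62,0.2,0,0,0,1],[-0.14,0.622,0.45,0,0,0,1],[-0.14,0.622,0.65,0,0,0,1],[-0.14,0.622,0.65,0,0,0,1],[-0.14,0.622,0.65,0,0,0,1]]'
python3 - <<'E'
from h import *
O=np.array([647.6,293.0]);y=np.radians(19.2);d=np.array([np.cos(y),np.sin(y)]);e=np.array([-d[1],d[0]])
g=O-73*d; togo((*g,60.5),19.2)
held(zr=(80,120))
E
```

```text
clock: 19.85
position: [0.579, 0.269, 0.1574]
tool_rot: [-3.141, -0.002, 0.336]
force: [-0.1, 0.9, 1.4]
grip_width: 0.0857
finger_force: 0.0
shift [-0.002 -0.     0.485] turn [-0.    -0.001  0.   ]  now [579.  269.  157.4] [-1.80e+02 -1.00e-01  1.92e+01] f [-0.1  0.9  1.4] t 19.9
held: tilt about y(deg) 0.0 about x -0.0 rect [ 6.9 -3.8] [64.2 66.5] 0.1 x [-24.3  38.3] y [-29.4  28.7] z [ 98.1  99.7 101.2] 3834
```

```bash
python3 -m inch '[[-0.002,0,0.15,0,0,0,1],[-0.002,0,0.3,0,0,0,1],[-0.002,0,0.42,0,0,0,1],[-0.002,0,0.485,0,0,0,1],[-0.002,0,0.485,0,0,0,1],[-0.002,0,0.485,0,0,0,0.8],[-0.002,0,0.485,0,0,0,0.65],[-0.002,0,0.485,0,0,0,0.5],[-0.002,0,0.485,0,0,0,0.5],[-0.002,0,0.485,0,0,0,0.5]]' 100
python3 -m inch '[[0,0,-0.008,0,0,0,0.5],[-0.03,0,-0.008,0,0,0,0.5],[-0.08,0,-0.008,0,0,0,0.5],[-0.14,0,-0.008,0,0,0,0.5],[-0.2,0,-0.008,0,0,0,0.5],[-0.27,0,-0.008,0,0,0,0.5],[-0.34,0,-0.008,0,0,0,0.5],[-0.41,0,-0.008,0,0,0,0.5],[-0.48,0,-0.008,0,0,0,0.5],[-0.55,0,-0.05,0,0,0,0.5],[-0.55,0,-0.25,0,0,0,0.5],[-0.55,0,-0.45,0,0,0,0.5],[-0.55,0,-0.45,0,0,0,0.5]]'
python3 - <<'E'
from h import *
held()
togo((500,60,180),0)
E
```

```text
clock: 21.15
position: [0.5785, 0.2686, 0.0605]
tool_rot: [3.142, -0.002, 0.335]
force: [-5.3, -2.1, 18.1]
grip_width: 0.0569
finger_force: 102.6
clock: 22.78
position: [0.4745, 0.2323, 0.1511]
tool_rot: [-3.141, -0.004, 0.335]
force: [-0.2, -0.1, -3.6]
grip_width: 0.0568
finger_force: 108.0
held: tilt about y(deg) 0.7 about x 0.1 rect [42.   1.5] [ 64.3 130. ] 89.5 x [-19.3 105.6] y [-29.5  28.6] z [-0.   1.8  3.5] 28839
shift [-0.159  0.854 -0.153] turn [-0.    -0.001  0.213]  now [473.9 231.9 149.5] [ 1.80e+02 -1.00e-01  1.92e+01] f [-0.6 -0.1 -2.9] t 22.8
```

```bash
python3 -m inch '[[-0.03,0.15,-0.05,0,0,0.02,0.5],[-0.06,0.35,-0.1,0,0,0.08,0.5],[-0.1,0.55,-0.12,0,0,0.14,0.5],[-0.14,0.75,-0.12,0,0,0.2,0.5],[-0.16,0.85,-0.12,0,0,0.213,0.5],[-0.16,0.85,-0.12,0,0,0.213,0.5]]'
python3 -c "
from h import *
togo((584,-106.8,130),0)"
```

```text
clock: 23.58
position: [0.4993, 0.0597, 0.1717]
tool_rot: [3.141, 0.002, -0.0]
force: [0.6, 0.8, -2.5]
grip_width: 0.0568
finger_force: 107.9
shift [0.424 0.832 0.208] turn [ 0.     0.001 -0.   ]  now [499.3  59.7 171.7] [ 1.8e+02  1.0e-01 -0.0e+00] f [ 0.6  0.8 -2.5] t 23.6
```

```bash
python3 -m inch '[[0.05,0.15,0,0,0,0,0.5],[0.15,0.38,0,0,0,0,0.5],[0.28,0.6,0,0,0,0,0.5],[0.4,0.78,0.1,0,0,0,0.5],[0.424,0.832,0.2,0,0,0,0.5],[0.424,0.832,0.208,0,0,0,0.5],[0.424,0.832,0.208,0,0,0,0.5]]'
python3 - <<'E'
from h import *
held()
for n,f,W in survey(("wrist","top")): pass
togo((584,-106.8,45),0)
E
```

```text
clock: 24.45
position: [0.5845, -0.1034, 0.1311]
tool_rot: [-3.141, 0.0, 0.003]
force: [-0.3, 0.3, -2.2]
grip_width: 0.0568
finger_force: 107.9
held: tilt about y(deg) 0.9 about x 0.1 rect [40.8  2.1] [ 64.9 130. ] 89.6 x [-20.9 104.5] y [-29.1  29.1] z [2.  4.1 5.9] 30504
== wrist
dome [455 161] [ 623.1 -249.5] top z 37.7 rms 0.6 8576 39.3
dome [129 167] [616.8  17.7] top z 34.8 rms 0.58 7921 36.7
== top
dome [265 178] [617.6  15.7] top z 34.0 rms 2.94 392 40.8
dome [385 201] [ 540.3 -411.9] top z 28.2 rms 3.12 317 33.2
shift [-0.005  0.013  0.434] turn [-0.    -0.001  0.002]  now [ 585.  -104.2  131.8] [-1.8e+02 -1.0e-01  1.0e-01] f [ 1.  -0.3 -3.1] t 24.6
```

```bash
python3 -m inch '[[0,0.01,0.12,0,0,0,0.5],[0,0.013,0.25,0,0,0.002,0.5],[0,0.013,0.34,0,0,0.002,0.5],[0,0.013,0.39,0,0,0.002,0.5],[0,0.013,0.415,0,0,0.002,0.5],[0,0.013,0.42,0,0,0.002,0.5],[0,0.013,0.42,0,0,0.002,0.5]]'
python3 -m inch '[[0,0,0.004,0,0,0,0.5],[0,0,0.008,0,0,0,0.5],[0,0,0.008,0,0,0,0.5]]'
```

```text
clock: 25.48
position: [0.5851, -0.1079, 0.0474]
tool_rot: [3.142, -0.001, -0.002]
force: [0.1, 0.1, -2.3]
grip_width: 0.0569
finger_force: 107.9
clock: 25.85
position: [0.585, -0.108, 0.0458]
tool_rot: [3.141, -0.001, -0.002]
force: [-3.1, 0.8, 7.2]
grip_width: 0.0567
finger_force: 109.0
```

```bash
python3 -m inch '[[0,0,-0.003,0,0,0,0.5],[0,0,-0.003,0,0,0,0.6]]' 20
python3 -m inch '[[0,0,0,0,0,0,0.67],[0,0,0,0,0,0,0.7],[0,0,0,0,0,0,0.75],[0,0,0,0,0,0,0.85],[0,0,0,0,0,0,1],[0,0,0,0,0,0,1],[0,0,-0.03,0,0,0,1],[0,0,-0.08,0,0,0,1],[0,0,-0.2,0,0,0,1],[0,0,-0.4,0,0,0,1],[0,0,-0.6,0,0,0,1],[0,0,-0.8,0,0,0,1],[-0.1,0,-0.9,0,0,0,1],[-0.1,0,-0.9,0,0,0,1]]'
python3 - <<'E'
from h import *
for n,f,W in survey(("wrist",)): save("c1.png",f["img"],1.2)
E
```

```text
clock: 26.1
position: [0.585, -0.1079, 0.0462]
tool_rot: [3.142, -0.001, -0.002]
force: [-1.8, -0.5, 3.8]
grip_width: 0.0566
finger_force: 108.7
clock: 27.85
position: [0.5647, -0.1082, 0.2282]
tool_rot: [3.141, -0.003, -0.003]
force: [1.1, -0.1, -0.4]
grip_width: 0.0851
finger_force: 0.0
== wrist
copper [276 128] [ 625.2 -108.3] [ 60.  129.6] -0.7 [41.9 43.8 45.8]
silver [195 244] [484.8  -7.9] [129.6  58.7] 4.1 [11.8 13.  14.3]
silver [433 250] [ 474.8 -296.8] [ 59.5 113.5] -8.8 [11.5 12.8 14.1]
dome [404 132] [ 623.2 -249.3] top z 37.6 rms 0.64 4865 39.7
dome [163 138] [616.9  17.6] top z 34.8 rms 0.63 4514 36.5
dome [527 206] [ 538.8 -411.1] top z 28.6 rms 0.73 2588 30.5
```

View pics/c1.png

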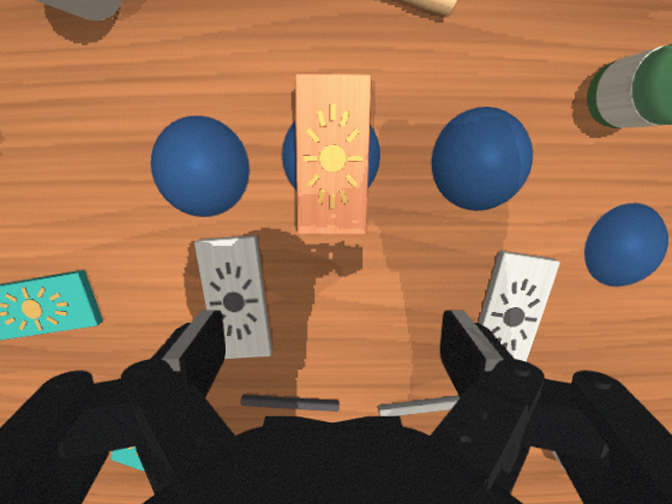

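The copper sits level at the centre of its dome, at picture position (333,155), with its top at z 44. S1 is next.

```bash
python3 -c "
from h import *
togo((484.7,-8,130),4.1)"
python3 -m inch '[[-0.1,-0.1,0,0,0,0,1],[-0.25,-0.3,0,0,0,-0.02,1],[-0.37,-0.46,0.15,0,0,-0.045,1],[-0.4,-0.5,0.35,0,0,-0.045,1],[-0.4,-0.5,0.48,0,0,-0.045,1],[-0.4,-0.5,0.48,0,0,-0.045,1]]'
python3 - <<'E'
from h import *
for n,f,W in survey(("wrist",)): pass
togo((484.7,-8,15),4.1)
E
```

```text
shift [-0.403 -0.5    0.484] turn [ 0.    -0.001 -0.047]  now [ 564.9 -108.1  227. ] [ 1.8e+02 -1.0e-01 -1.0e-01] f [0.1 0.4 0.5] t 27.9
clock: 28.65
position: [0.4842, -0.0074, 0.1282]
tool_rot: [-3.141, 0.004, 0.069]
force: [-0.3, 0.1, 1.2]
grip_width: 0.0856
finger_force: 0.0
== wrist
silver [278 201] [484.8  -8. ] [128.6  59.6] 4.1 [11.8 13.  14.2]
dome [255  39] [617.   17.6] top z 34.7 rms 0.62 8720 36.8
dome [386  30] [ 626.3 -107. ] top z 31.8 rms 0.72 1422 25.9
dome [555  64] [ 623.5 -250.2] top z 38.8 rms 0.89 504 18.5
shift [-0.     0.003  0.572] turn [-0.     0.001 -0.002]  now [484.9  -7.5 129.5] [-1.8e+02  1.0e-01  3.9e+00] f [0.8 0.5 0.5] t 28.7
```

```bash
python3 -m inch '[[0,0.003,0.2,0,0,-0.002,1],[0,0.003,0.38,0,0,-0.002,1],[0,0.003,0.5,0,0,-0.002,1],[0,0.003,0.56,0,0,-0.002,1],[0,0.003,0.57,0,0,-0.002,1],[0,0.003,0.57,0,0,-0.002,0.8],[0,0.003,0.57,0,0,-0.002,0.65],[0,0.003,0.57,0,0,-0.002,0.5],[0,0.003,0.57,0,0,-0.002,0.5],[0,0.003,0.57,0,0,-0.002,0.5]]' 80
python3 -m inch '[[0,0,-0.03,0,0,0,0.5],[0,0,-0.1,0,0,0,0.5],[0,0,-0.25,0,0,0,0.5],[0,0,-0.45,0,0,0,0.5],[0,0,-0.55,0,0,0,0.5],[0,0,-0.55,0,0,0,0.5]]'
python3 - <<'E'
from h import *
held()
togo((616.8,17.7,125),0)
E
```

```text
clock: 29.95
position: [0.4857, -0.0083, 0.0174]
tool_rot: [3.141, -0.002, 0.072]
force: [-4.7, 0.8, 21.6]
grip_width: 0.0572
finger_force: 80.5
clock: 30.7
position: [0.4858, -0.0085, 0.1278]
tool_rot: [3.141, -0.003, 0.071]
force: [-0.5, 0.8, -3.6]
grip_width: 0.0573
finger_force: 86.5
held: tilt about y(deg) 0.0 about x 0.0 rect [9.6 2.4] [ 65.2 110.1] 89.7 x [-41.9  64. ] y [-29.2  28.8] z [2.2 3.6 5. ] 17697
shift [ 0.665 -0.084  0.009] turn [ 0.    -0.001  0.045]  now [485.2  -8.5 126.6] [ 1.8e+02 -1.0e-01  4.1e+00] f [ 0.3  0.3 -3.1] t 30.8
```

```bash
python3 -m inch '[[0.1,-0.01,0,0,0,0.01,0.5],[0.3,-0.04,0,0,0,0.03,0.5],[0.5,-0.07,0,0,0,0.045,0.5],[0.63,-0.084,0,0,0,0.045,0.5],[0.667,-0.084,0.01,0,0,0.045,0.5],[0.667,-0.084,0.01,0,0,0.045,0.5],[0.667,-0.084,0.01,0,0,0.045,0.5]]'
python3 -c "
from h import *
held()
togo((617,17.7,53),0)"
```

```text
clock: 31.62
position: [0.616, 0.0178, 0.1236]
tool_rot: [3.141, 0.001, 0.001]
force: [1.1, 0.7, -2.4]
grip_width: 0.0573
finger_force: 86.4
held: tilt about y(deg) 0.1 about x -0.0 rect [ 8.7 -0.2] [ 60.1 110. ] 89.8 x [-42.8  63.2] y [-29.2  28.9] z [3.8 5.2 6.6] 17680
shift [0.004 0.    0.354] turn [0.    0.    0.001]  now [616.2  17.7 123.8] [1.8e+02 0.0e+00 1.0e-01] f [ 0.2 -0.1 -1.6] t 31.7
```

```bash
python3 -m inch '[[0.004,0,0.12,0,0,0,0.5],[0.007,0,0.24,0,0,0,0.5],[0.007,0,0.32,0,0,0,0.5],[0.007,0,0.344,0,0,0,0.5],[0.007,0,0.349,0,0,0,0.5],[0.007,0,0.349,0,0,0,0.5]]'
python3 -m inch '[[0,0,0.004,0,0,0,0.5],[0,0,0.008,0,0,0,0.5],[0,0,0.008,0,0,0,0.5]]'
```

```text
clock: 32.42
position: [0.6187, 0.018, 0.0548]
tool_rot: [-3.142, -0.001, 0.001]
force: [-0.4, 0.1, -3.0]
grip_width: 0.0572
finger_force: 86.4
clock: 32.8
position: [0.6183, 0.018, 0.0525]
tool_rot: [3.142, -0.0, 0.001]
force: [0.3, 0.6, -2.0]
grip_width: 0.0573
finger_force: 86.4
```

```bash
python3 -m inch '[[-0.004,0,0.004,0,0,0,0.5],[-0.004,0,0.008,0,0,0,0.5],[-0.004,0,0.008,0,0,0,0.5]]'
```

```text
clock: 33.17
position: [0.6175, 0.018, 0.0514]
tool_rot: [3.141, -0.0, 0.001]
force: [-3.3, -0.9, 7.4]
grip_width: 0.0572
finger_force: 87.7
```

Contact. Release and rise.

```bash
python3 -m inch '[[0,0,-0.004,0,0,0,0.5],[0,0,-0.004,0,0,0,0.6]]' 20
python3 -m inch '[[0,0,0,0,0,0,0.67],[0,0,0,0,0,0,0.7],[0,0,0,0,0,0,0.75],[0,0,0,0,0,0,0.85],[0,0,0,0,0,0,1],[0,0,0,0,0,0,1],[0,0,-0.03,0,0,0,1],[0,0,-0.08,0,0,0,1],[0,0,-0.2,0,0,0,1],[0,0,-0.4,0,0,0,1],[-0.05,0,-0.6,0,0,0,1],[-0.2,0.2,-0.8,0,0,0,1],[-0.45,0.45,-0.9,0,0,0,1],[-0.65,0.7,-0.9,0,0,0,1],[-0.7,0.9,-0.9,0,0,0,1],[-0.7,0.9,-0.9,0,0,0,1]]'
python3 - <<'E'
from h import *
for n,f,W in survey(("wrist",)): pass
togo((466.5,-295.3,130),-8.8)
E
```

```text
clock: 33.42
position: [0.6175, 0.018, 0.0516]
tool_rot: [-3.142, -0.0, 0.001]
force: [0.6, 0.0, -2.2]
grip_width: 0.0573
finger_force: 86.5
clock: 35.42
position: [0.4761, -0.166, 0.2327]
tool_rot: [3.14, -0.001, -0.005]
force: [0.9, 0.6, 0.6]
grip_width: 0.085
finger_force: 0.0
== wrist
silver [85 59] [606.3  17.8] [ 60.6 109.4] -0.1 [45.4 46.8 48.3]
silver [387 189] [ 466.7 -295.2] [ 59.9 129.4] -9.0 [11.6 12.9 14.3]
dome [355  44] [ 623.2 -249.5] top z 37.6 rms 0.65 5770 39.8
dome [128  54] [616.9  17.7] top z 34.9 rms 0.77 1177 28.4
dome [251  42] [ 626.  -107.6] top z 31.2 rms 0.58 354 22.3
dome [492 128] [ 539.  -411.1] top z 28.6 rms 0.75 3219 30.5
shift [-0.052  0.658  0.513] turn [ 0.    -0.001  0.096]  now [ 477.2 -163.6  232.6] [ 1.8e+02 -1.0e-01 -1.0e-01] f [ 0.4  1.2 -0.4] t 35.5
```

```bash
python3 -m inch '[[-0.02,0.15,0,0,0,0.02,1],[-0.04,0.4,0.1,0,0,0.06,1],[-0.05,0.6,0.3,0,0,0.096,1],[-0.052,0.66,0.5,0,0,0.096,1],[-0.052,0.66,0.51,0,0,0.096,1],[-0.052,0.66,0.51,0,0,0.096,1]]'
python3 - <<'E'
from h import *
for n,f,W in survey(("wrist",)): pass
togo((466.5,-295.3,15),-8.9)
E
```

```text
clock: 36.22
position: [0.4686, -0.2929, 0.131]
tool_rot: [-3.141, -0.001, -0.148]
force: [0.0, 0.0, 0.4]
grip_width: 0.0854
finger_force: 0.0
== wrist
silver [279 202] [ 466.8 -295.4] [ 59.6 129.4] -9.1 [11.8 13.  14.2]
dome [37 39] [ 626.4 -107.2] top z 31.5 rms 0.84 1913 25.1
dome [187  33] [ 623.4 -249.5] top z 37.7 rms 0.65 7397 39.4
dome [414  97] [ 539.1 -411.2] top z 28.7 rms 0.62 7453 30.7
shift [-0.01   0.012  0.582] turn [ 0.    -0.001  0.005]  now [ 468.7 -293.1  131.4] [ 1.8e+02 -1.0e-01 -8.5e+00] f [-0.1  0.5  0.6] t 36.3
```

```bash
python3 -m inch '[[-0.005,0.01,0.2,0,0,0.005,1],[-0.01,0.012,0.38,0,0,0.006,1],[-0.01,0.012,0.5,0,0,0.006,1],[-0.01,0.012,0.56,0,0,0.006,1],[-0.01,0.012,0.58,0,0,0.006,1],[-0.01,0.012,0.58,0,0,0.006,0.8],[-0.01,0.012,0.58,0,0,0.006,0.65],[-0.01,0.012,0.58,0,0,0.006,0.5],[-0.01,0.012,0.58,0,0,0.006,0.5],[-0.01,0.012,0.58,0,0,0.006,0.5]]' 80
python3 -m inch '[[0,0,-0.03,0,0,0,0.5],[0,0,-0.1,0,0,0,0.5],[0,0,-0.25,0,0,0,0.5],[0,0,-0.45,0,0,0,0.5],[0,0,-0.55,0,0,0,0.5],[0,0,-0.55,0,0,0,0.5]]'
python3 - <<'E'
from h import *
held()
togo((623.3,-249.5,125),0)
E
```

```text
clock: 37.52
position: [0.4657, -0.2964, 0.0153]
tool_rot: [3.141, -0.002, -0.159]
force: [-4.6, 2.9, 17.8]
grip_width: 0.0575
finger_force: 82.5
clock: 38.28
position: [0.4657, -0.2967, 0.1257]
tool_rot: [3.14, -0.003, -0.159]
force: [-0.2, 0.0, -3.4]
grip_width: 0.0573
finger_force: 86.8
held: tilt about y(deg) 0.0 about x 0.0 rect [11.4  0.3] [ 60.  110.4] 89.8 x [-39.6  66. ] y [-28.7  29.4] z [-0.1  1.3  2.8] 17650
shift [ 0.743 -0.357 -0.002] turn [ 0.    -0.001 -0.101]  now [ 465.2 -296.4  124.4] [ 1.8e+02 -1.0e-01 -9.1e+00] f [ 0.4 -0.8 -3.4] t 38.3
```

```bash
python3 -m inch '[[0.12,-0.05,0,0,0,-0.02,0.5],[0.35,-0.15,0,0,0,-0.06,0.5],[0.55,-0.26,0,0,0,-0.101,0.5],[0.7,-0.34,0,0,0,-0.101,0.5],[0.736,-0.357,0,0,0,-0.101,0.5],[0.736,-0.357,0,0,0,-0.101,0.5],[0.736,-0.357,0,0,0,-0.101,0.5]]'
python3 -c "
from h import *
held()
togo((621.7,-249.5,56),0)"
```

```text
clock: 39.2
position: [0.6206, -0.2498, 0.1233]
tool_rot: [3.141, 0.001, -0.002]
force: [-0.9, -0.5, -2.3]
grip_width: 0.0577
finger_force: 86.7
held: tilt about y(deg) 0.2 about x 0.1 rect [11.2  2.4] [109.1  65.7] 0.0 x [-39.9  65.3] y [-29.2  28.9] z [1.5 2.9 4.4] 17889
shift [ 0.005 -0.002  0.338] turn [ 0.     0.001 -0.001]  now [ 620.7 -249.9  123.5] [ 1.8e+02  0.0e+00 -1.0e-01] f [ 0.   0.4 -2.1] t 39.2
```

```bash
python3 -m inch '[[0.003,-0.002,0.12,0,0,0,0.5],[0.003,-0.002,0.24,0,0,0,0.5],[0.003,-0.002,0.31,0,0,0,0.5],[0.003,-0.002,0.335,0,0,0,0.5],[0.003,-0.002,0.34,0,0,0,0.5],[0.003,-0.002,0.34,0,0,0,0.5]]'
python3 -m inch '[[0,0,0.005,0,0,0,0.5],[0,0,0.01,0,0,0,0.5],[0,0,0.01,0,0,0,0.5]]'
```

```text
clock: 40.0
position: [0.6227, -0.2488, 0.0564]
tool_rot: [3.141, -0.001, -0.001]
force: [0.6, -0.2, -2.4]
grip_width: 0.0575
finger_force: 86.7
clock: 40.38
position: [0.6223, -0.2487, 0.0537]
tool_rot: [3.142, 0.0, -0.001]
force: [-0.2, -0.9, -2.5]
grip_width: 0.0573
finger_force: 86.7
```

```bash
python3 -m inch '[[0,0,0.004,0,0,0,0.5],[0,0,0.008,0,0,0,0.5],[0,0,0.008,0,0,0,0.5]]'
```

```text
clock: 40.75
position: [0.6224, -0.2487, 0.0523]
tool_rot: [3.142, -0.0, -0.001]
force: [-2.0, 0.9, 2.9]
grip_width: 0.0576
finger_force: 87.3
```

Light contact. Release, rise and check.

```bash
python3 -m inch '[[0,0,0,0,0,0,0.5],[0,0,0,0,0,0,0.6]]' 20
python3 -m inch '[[0,0,0,0,0,0,0.67],[0,0,0,0,0,0,0.7],[0,0,0,0,0,0,0.75],[0,0,0,0,0,0,0.85],[0,0,0,0,0,0,1],[0,0,0,0,0,0,1],[0,0,-0.03,0,0,0,1],[0,0,-0.08,0,0,0,1],[0,0,-0.2,0,0,0,1],[0,0,-0.4,0,0,0,1],[-0.05,0,-0.6,0,0,0,1],[-0.25,-0.2,-0.8,0,0,0,1],[-0.5,-0.4,-0.97,0,0,0,1],[-0.65,-0.6,-1,0,0,0,1],[-0.65,-0.6,-1,0,0,0,1],[-0.65,-0.6,-1,0,0,0,1]]'
python3 - <<'E'
from h import *
for n,f,W in survey(("wrist","side")):
    if n=="wrist": save("e1.png",f["img"],1.2)
    h=cv2.cvtColor(f["img"],cv2.COLOR_RGB2HSV)
    m=((h[...,0]<5)|(h[...,0]>175))&(h[...,1]>180)&(W[...,2]>.09)&(W[...,2]<.26)&(W[...,1]>.25)&(W[...,0]>.4)&(W[...,0]<.7)
    if m.sum()>20: print("red z",np.percentile(W[m][:,2],[5,50,95]))
print(bot.observe()["clock"])
E
```

```text
clock: 41.0
position: [0.6224, -0.2486, 0.0523]
tool_rot: [3.142, -0.0, -0.001]
force: [-2.3, 0.9, 4.9]
grip_width: 0.0574
finger_force: 87.4
clock: 43.0
position: [0.4928, -0.1288, 0.253]
tool_rot: [3.141, -0.001, -0.0]
force: [0.4, -0.5, -0.7]
grip_width: 0.0851
finger_force: 0.0
== wrist
copper [256  61] [ 620.1 -106.1] [ 63.9 118.7] -0.5 [41.6 43.6 45.6]
silver [394  63] [ 618.7 -247.8] [121.2  60.3] 0.1 [48.  49.7 51.3]
silver [143 107] [572.9  15.4] [124.   60.2] 1.0 [15.  38.8 54.7]
dome [355  66] [ 623.  -249.5] top z 37.6 rms 0.67 813 29.1
dome [161  59] [616.6  17.6] top z 34.8 rms 0.63 1261 30.5
dome [508 144] [ 538.9 -411.1] top z 28.6 rms 0.76 2724 30.2
== side
silver [268 185] [ 624.7 -245.9] [ 67.2 130.8] -1.0 [43.6 49.1 54.4]
silver [252 236] [573.5  17.4] [121.9  63.8] 0.2 [12.6 33.6 53.1]
red z [0.23772883 0.24520352 0.24936384]
43.1
```

View pics/e1.png

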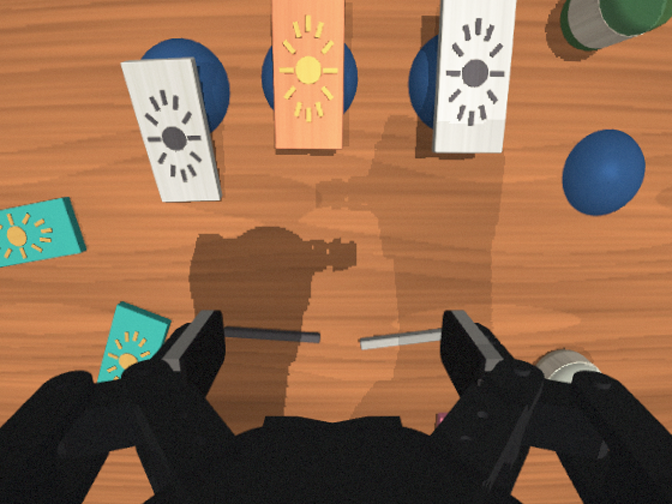

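S1, at picture position (172,130), has been knocked off its dome and now leans on it with its near end on the table. The copper and S2 are fine. I measure its plane and regrasp it with the tool tilted to match.

```bash
cat >> h.py <<'E'
def lean(xr,yr,zmin=.008):
    f=bot.grab_frame("wrist");W=cloud(f);h=cv2.cvtColor(f["img"],cv2.COLOR_RGB2HSV)
    m=(h[...,1]<45)&(h[...,2]>140)&(W[...,0]>xr[0])&(W[...,0]<xr[1])&(W[...,1]>yr[0])&(W[...,1]<yr[1])&(W[...,2]>zmin)
    n_,l,st,_=cv2.connectedComponentsWithStats(m.astype(np.uint8)); k=1+np.argmax(st[1:,4])
    m=cv2.morphologyEx((l==k).astype(np.uint8),cv2.MORPH_CLOSE,np.ones((13,13)))>0
    P=W[m]*1000; P=P[np.isfinite(P).all(1)]
    for _ in range(4):
        c=P.mean(0); n=np.linalg.svd(P-c,full_matrices=False)[2][2]; n*=np.sign(n[2]); P=P[np.abs((P-c)@n)<2]
    ex=np.cross([0,1,0],n); ex/=np.linalg.norm(ex); ey=np.cross(n,ex)
    q=np.c_[(P-c)@ex,(P-c)@ey]; r=cv2.minAreaRect(q.astype(np.float32))
    a=r[2]; a=a+90 if r[1][0]<r[1][1] else a; a=(a+90)%180-90
    ctr=c+r[0][0]*ex+r[0][1]*ey; A=np.radians(a); X=np.cos(A)*ex+np.sin(A)*ey; Y=np.cross(n,X)
    print("centre of top",ctr.round(1),"size",np.round(r[1],1),"X",X.round(3),"n",n.round(3),"tilt deg",np.degrees(np.arccos(n[2])).round(1),len(P))
    return ctr,X,Y,n
E
python3 - <<'E'
from h import *
c,X,Y,n=lean((.45,.7),(-.06,.09))
Rt=np.c_[X,-Y,-n]; s=bot.observe(); R0=R.from_euler("xyz",s["tool_rot"])
print("euler",np.degrees(R.from_matrix(Rt).as_euler("xyz")).round(1),"turn",((R0.inv()*R.from_matrix(Rt)).as_rotvec()/(np.pi/2)).round(3))
for off in(110,3.):
    p=c+n*off; print(off,p.round(1),"shift",(R0.inv().apply(p/1000-s["position"])/.2).round(3))
E
```

```text
centre of top [571.5  15.4  34.3] size [129.7  60.3] X [0.94  0.015 0.34 ] n [-0.34  -0.007  0.94 ] tilt deg 19.9 6025
euler [-179.9  -19.9    0.9] turn [ 0.003  0.221 -0.011]
110 [534.1  14.6 137.8] shift [ 0.206 -0.72   0.57 ]
3.0 [570.5  15.4  37.1] shift [ 0.388 -0.724  1.073]
```

```bash
python3 -m inch '[[0.02,-0.15,0,0,0.03,0,1],[0.06,-0.4,0.05,0,0.1,-0.01,1],[0.12,-0.6,0.2,0,0.16,-0.01,1],[0.18,-0.72,0.4,0,0.22,-0.011,1],[0.206,-0.72,0.54,0,0.22,-0.011,1],[0.206,-0.72,0.54,0,0.22,-0.011,1]]'
python3 - <<'E'
from h import *
c,X,Y,n=lean((.45,.7),(-.06,.09))
Rt=np.c_[X,-Y,-n]; s=bot.observe(); R0=R.from_euler("xyz",s["tool_rot"])
print("turn",((R0.inv()*R.from_matrix(Rt)).as_rotvec()/(np.pi/2)).round(3))
p=c+n*3; print(p.round(1),"shift",(R0.inv().apply(p/1000-s["position"])/.2).round(3))
E
```

```text
clock: 43.9
position: [0.533, 0.0156, 0.142]
tool_rot: [3.137, -0.341, 0.019]
force: [-1.0, -0.4, 0.4]
grip_width: 0.0854
finger_force: 0.0
centre of top [571.6  15.7  34.4] size [129.1  59.6] X [0.941 0.017 0.339] n [-0.339 -0.006  0.941] tilt deg 19.8 10208
turn [0.003 0.002 0.   ]
[570.6  15.6  37.2] shift [-0.005 -0.001  0.562]
```

```bash
python3 -m inch '[[-0.005,0,0.2,0.002,0.002,0,1],[-0.005,0,0.38,0.002,0.002,0,1],[-0.005,0,0.5,0.002,0.002,0,1],[-0.005,0,0.555,0.002,0.002,0,1],[-0.005,0,0.562,0.002,0.002,0,1],[-0.005,0,0.562,0.002,0.002,0,0.8],[-0.005,0,0.562,0.002,0.002,0,0.65],[-0.005,0,0.562,0.002,0.002,0,0.5],[-0.005,0,0.562,0.002,0.002,0,0.5],[-0.005,0,0.562,0.002,0.002,0,0.5]]' 80
python3 -m inch '[[0,0,-0.03,0,0,0,0.5],[0,0,-0.1,0,0,0,0.5],[0,0,-0.25,0,0,0,0.5],[0,0,-0.45,0,0,0,0.5],[0,0,-0.55,0,0,0,0.5],[0,0,-0.55,0,0,0,0.5]]'
python3 - <<'E'
from h import *
held()
togo((616.8,17.7,125),0)
E
```

```text
clock: 45.2
position: [0.5856, 0.0136, 0.0568]
tool_rot: [-3.14, -0.308, 0.021]
force: [0.0, -0.4, 0.4]
grip_width: 0.0428
finger_force: 0.0
clock: 45.95
position: [0.5526, 0.0122, 0.1632]
tool_rot: [-3.14, -0.31, 0.02]
force: [0.6, -1.2, -0.0]
grip_width: 0.0425
finger_force: 0.0
held: tilt about y(deg) -88.5 about x 89.2 rect [ 10.3 -28.2] [0.6 0.1] 23.1 x [10.  10.6] y [-28.3 -28.1] z [-0.1  2.8  7.5] 4
shift [ 0.25  -0.021  0.275] turn [-0.003 -0.196  0.013]  now [552.5  12.2 162.2] [-179.9  -17.7    1.2] f [ 0.3 -0.3 -0.9] t 46.0
```

```bash
python3 - <<'E'
from h import *
print(bot.observe()["qpos"].round(2))
lean((.45,.7),(-.06,.09))
f=bot.grab_frame("side");save("s2.png",f["img"][120:300,120:400],2.4)
togo((566,15.5,150),1)
E
```

```text
[ 0.21  0.45 -0.46  2.1   0.65  0.4  -2.31]
centre of top [571.5  15.6  34.4] size [129.5  59.6] X [0.94  0.017 0.34 ] n [-0.34  -0.007  0.94 ] tilt deg 19.9 8694
shift [ 0.05  -0.013  0.074] turn [-0.001 -0.195  0.002]  now [552.2  12.5 161.1] [-179.9  -17.6    1.2] f [-1.   0.2 -0. ] t 46.1
```

View pics/s2.png

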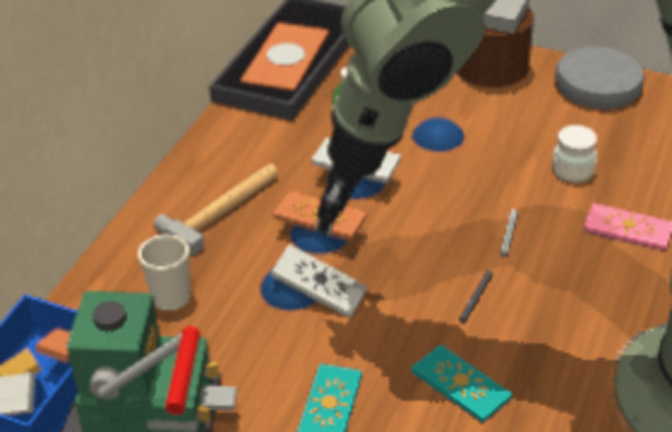

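The side crop shows S1 at (320,280) leaning on its dome, undisturbed; the arm ran out of reach at that tilt and closed above it. I regrasp with only an 8° tilt and level it afterwards by tipping the tool outward.

```bash
cat >> h.py <<'E'
def go2(p_mm,eul):
    s=bot.observe(); R0=R.from_euler("xyz",s["tool_rot"]); R1=R.from_euler("xyz",eul,degrees=True)
    print("shift",(R0.inv().apply(np.array(p_mm)/1000-s["position"])/.2).round(3),"turn",((R0.inv()*R1).as_rotvec()/(np.pi/2)).round(3),"now",(s["position"]*1000).round(1),np.degrees(s["tool_rot"]).round(1),s["qpos"].round(2))
E
python3 - <<'E'
from h import *
z=R.from_euler("xyz",[180,-8,1],degrees=True).apply([0,0,1])
p=np.array([571.5,15.5,34.4])-z*3
go2(p-z*90,[180,-8,1])
E
```

```text
shift [-0.021 -0.013  0.175] turn [-0.002 -0.106  0.002] now [552.2  12.5 161.1] [-179.9  -17.6    1.2] [ 0.21  0.45 -0.46  2.1   0.65  0.4  -2.31]
```

```bash
python3 -m inch '[[-0.01,-0.01,0.03,0,-0.05,0,1],[-0.02,-0.013,0.1,0,-0.106,0.002,1],[-0.02,-0.013,0.17,0,-0.106,0.002,1],[-0.02,-0.013,0.175,0,-0.106,0.002,1],[-0.02,-0.013,0.175,0,-0.106,0.002,1]]'
python3 - <<'E'
from h import *
z=R.from_euler("xyz",[180,-8,1],degrees=True).apply([0,0,1])
c,X,Y,n=lean((.45,.7),(-.06,.09))
go2(c-z*3,[180,-8,1])
E
```

```text
clock: 46.72
position: [0.5586, 0.0156, 0.1269]
tool_rot: [-3.14, -0.141, 0.019]
force: [-0.1, 0.2, 0.7]
grip_width: 0.0854
finger_force: 0.0
centre of top [571.8  15.6  34.5] size [129.4  59.8] X [0.94  0.017 0.339] n [-0.339 -0.007  0.941] tilt deg 19.8 10993
shift [-0.001  0.002  0.453] turn [-0.001 -0.001  0.001] now [558.7  15.6 127.2] [-179.9   -8.1    1.1] [ 0.25  0.57 -0.52  1.97  0.56  0.59 -2.19]
```

```bash
python3 -m inch '[[0,0.002,0.15,0,0,0,1],[0,0.002,0.3,0,0,0,1],[0,0.002,0.4,0,0,0,1],[0,0.002,0.445,0,0,0,1],[0,0.002,0.453,0,0,0,1],[0,0.002,0.453,0,0,0,1]]' 80
python3 -m inch '[[0,0,0,0,0,0,0.8],[0,0,0,0,0,0,0.65],[0,0,0,0,0,0,0.5],[0,0,0,0,0,0,0.5],[0,0,0,0,0,0,0.5]]'
```

```text
clock: 47.52
position: [0.5721, 0.0155, 0.038]
tool_rot: [-3.139, -0.142, 0.018]
force: [0.5, 0.3, -0.7]
grip_width: 0.0855
finger_force: 0.0
clock: 48.15
position: [0.572, 0.0154, 0.0384]
tool_rot: [-3.14, -0.142, 0.018]
force: [-7.5, -1.2, 19.4]
grip_width: 0.0572
finger_force: 80.6
```

Gripped. Lift, then turn toward level.

```bash
python3 -m inch '[[0,0,-0.03,0,0,0,0.5],[0,0,-0.12,0,0,0,0.5],[0,0,-0.28,0,-0.05,0,0.5],[0,0,-0.4,0,-0.15,0,0.5],[0.02,0,-0.45,0,-0.22,0,0.5],[0.02,0,-0.45,0,-0.22,0,0.5],[0.02,0,-0.45,0,-0.22,0,0.5]]' 100
python3 - <<'E'
from h import *
held(zr=(-30,45))
c,X,Y,n=lean((.45,.72),(-.06,.09),.05)
s=bot.observe(); print((s["position"]*1000).round(1),np.degrees(s["tool_rot"]).round(1), "centre rel TCP",(c-s["position"]*1000).round(1))
E
```

```text
clock: 49.02
position: [0.5625, 0.0151, 0.1269]
tool_rot: [-3.139, 0.203, 0.019]
force: [0.6, -0.7, -2.2]
grip_width: 0.0566
finger_force: 106.9
held: tilt about y(deg) -11.8 about x -0.1 rect [3.3 4.3] [ 69.2 119.2] 89.7 x [-51.3  62. ] y [-29.   28.7] z [-8.3 -0.8 15.8] 22798
centre of top [564.2  15.2 122.2] size [122.2  59.7] X [1.    0.022 0.001] n [-0.001 -0.001  1.   ] tilt deg 0.1 25717
[562.3  15.1 126.9] [-179.9   11.7    1.1] centre rel TCP [ 1.8  0.1 -4.8]
```

The plaque is level in the world within 0.1°, and its centre is about 2 mm behind the TCP. Moving it over its dome with the same tool tilt.

```bash
python3 - <<'E'
from h import *
go2((618.8,17.7,120),[180,11.7,1.1]); go2((618.8,17.7,56),[180,11.7,1.1])
E
```

```text
shift [ 0.284 -0.007 -0.023] turn [-0.001 -0.     0.   ] now [562.3  15.1 126.9] [-179.9   11.7    1.1] [ 0.27  0.74 -0.6   1.68  0.4   1.07 -2.02]
shift [ 0.348 -0.007  0.29 ] turn [-0.001 -0.     0.   ] now [562.3  15.1 126.9] [-179.9   11.7    1.1] [ 0.27  0.74 -0.6   1.68  0.4   1.07 -2.02]
```

```bash
python3 -m inch '[[0.07,0,-0.01,0,0,0,0.5],[0.18,-0.005,-0.02,0,0,0,0.5],[0.26,-0.007,-0.02,0,0,0,0.5],[0.284,-0.007,-0.02,0,0,0,0.5],[0.3,-0.007,0.06,0,0,0,0.5],[0.32,-0.007,0.16,0,0,0,0.5],[0.34,-0.007,0.25,0,0,0,0.5],[0.348,-0.007,0.28,0,0,0,0.5],[0.348,-0.007,0.285,0,0,0,0.5],[0.348,-0.007,0.285,0,0,0,0.5]]'
python3 - <<'E'
from h import *
c,X,Y,n=lean((.45,.72),(-.06,.09),.03)
s=bot.observe(); print("front edge x",c[0]+60.5*X[0]); go2((618.8,17.7,51),[180,11.7,1.1])
E
```

```text
clock: 50.38
position: [0.6198, 0.0178, 0.0574]
tool_rot: [-3.139, 0.204, 0.019]
force: [0.6, -0.6, -2.9]
grip_width: 0.0566
finger_force: 106.9
centre of top [621.6  18.   52.7] size [122.1  59.9] X [1.    0.019 0.   ] n [-0.    -0.001  1.   ] tilt deg 0.0 25858
front edge x 682.1182857744665
shift [0.001 0.001 0.033] turn [-0.002 -0.    -0.   ] now [619.9  17.8  57.6] [-179.9   11.7    1.1] [ 0.22  0.9  -0.55  1.53  0.45  1.05 -2.02]
```

```bash
python3 -m inch '[[0,0.001,0.01,0,0,0,0.5],[0,0.001,0.018,0,0,0,0.5],[0.001,0.001,0.024,0,0,0,0.5],[0.001,0.001,0.024,0,0,0,0.5]]'
python3 -m inch '[[0,0,0.004,0,0,0,0.5],[0,0,0.006,0,0,0,0.5],[0,0,0.006,0,0,0,0.5]]'
```

```text
clock: 50.92
position: [0.6188, 0.0175, 0.0522]
tool_rot: [-3.139, 0.205, 0.019]
force: [-0.1, -0.7, -1.7]
grip_width: 0.0568
finger_force: 106.9
clock: 51.3
position: [0.6188, 0.0176, 0.0515]
tool_rot: [-3.139, 0.204, 0.019]
force: [-0.7, 1.1, 5.1]
grip_width: 0.0567
finger_force: 107.8
```

Contact. Release, retreat along the tool axis, and look at everything.

```bash
python3 -m inch '[[0,0,-0.002,0,0,0,0.5],[0,0,-0.002,0,0,0,0.6]]' 20
python3 -m inch '[[0,0,0,0,0,0,0.67],[0,0,0,0,0,0,0.7],[0,0,0,0,0,0,0.75],[0,0,0,0,0,0,0.85],[0,0,0,0,0,0,1],[0,0,0,0,0,0,1],[0,0,-0.03,0,0,0,1],[0,0,-0.08,0,0,0,1],[0,0,-0.2,0,0,0,1],[0,0,-0.4,0,0,0,1],[-0.1,0,-0.6,0,0.05,0,1],[-0.35,0.2,-0.8,0,0.13,0,1],[-0.65,0.4,-0.9,0,0.13,0,1],[-0.9,0.6,-0.95,0,0.13,0,1],[-0.95,0.6,-1,0,0.13,0,1],[-0.95,0.6,-1,0,0.13,0,1]]'
python3 - <<'E'
from h import *
for n,f,W in survey(("wrist","side")):
    if n=="wrist": save("e2.png",f["img"],1.2)
print(np.round(bot.observe()["position"],3),bot.observe()["clock"])
E
```

```text
clock: 51.55
position: [0.6187, 0.0176, 0.0516]
tool_rot: [-3.139, 0.204, 0.019]
force: [-0.0, -0.1, 2.0]
grip_width: 0.0564
finger_force: 107.3
clock: 53.55
position: [0.4748, -0.1073, 0.2878]
tool_rot: [3.141, -0.002, 0.016]
force: [1.5, -0.1, 0.5]
grip_width: 0.0851
finger_force: 0.0
== wrist
copper [279  54] [ 620.4 -107.8] [ 64.  120.1] -2.4 [41.4 43.5 45.6]
silver [167  57] [616.2  26.8] [129.9  78.5] 1.1 [45.3 46.8 48.3]
silver [405  56] [ 618.1 -247.5] [ 60.5 119.3] -0.1 [48.1 49.7 51.3]
dome [369  57] [ 623.2 -249.9] top z 37.9 rms 0.89 719 38.2
dome [201  59] [617.2  18.7] top z 35.7 rms 1.02 576 37.9
dome [507 132] [ 538.9 -411.1] top z 28.6 rms 0.81 2330 30.1
== side
silver [268 185] [ 624.1 -246.7] [ 67.1 128.4] -0.3 [43.3 48.9 54.2]
silver [241 230] [618.4  18.7] [128.5  65.7] 1.0 [41.2 46.  50.4]
[ 0.476 -0.106  0.286] 53.65
```

View pics/e2.png

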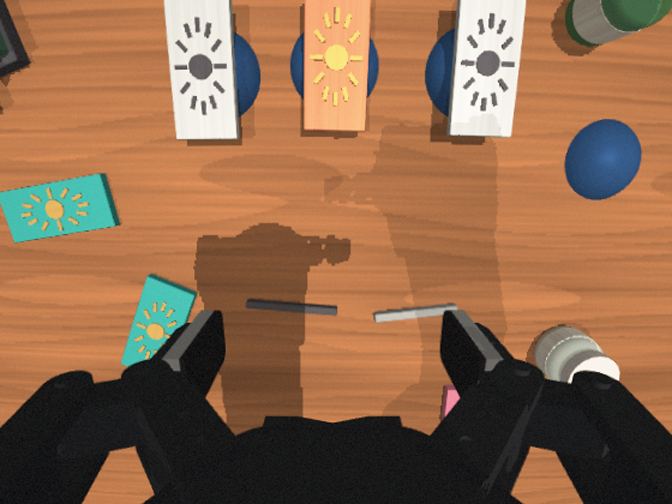

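All three plaques sit level and centred on their domes, at picture positions (200,66), (336,58) and (487,64). Their tops at z 46.8, 43.5 and 49.7 match dome height plus 12 mm. Handing in.

```bash
python3 -c "
from workcell import bot
print(bot.job_done())"
```

```text
the job is handed in; nothing more can be done
None
```

I handed the job in at about 54 s on the robot's clock: the copper plaque was pressed and the lever eased back up. In the last images all three plaques (the copper and the two silvers present) sat level and centred on their own rests; one silver was knocked off mid-run and I put it back. I got no verdict back from the judging.

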